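# Load clockwork backplates into the marking machine

### The job

The wing nut beside the marking machine's bed is still done up from the last batch: turn it back counter-clockwise until its dog is clear of the bed's mouth. Lower every clockwork backplate lying on the bench onto a pair of locating pins of its own on the carrier tray, so that it rests flush on the tray. Then slide the loaded tray by its handle between the channels of the bed until it is fully home against the stop, and only then turn the nut clockwise as far as it goes, so that the dog locks the tray in; leave the toys and tools on the bench where they are.

Things in the scene. Friction and masses are not known exactly. Their poses are not given: they have to be found in the camera images.
- plate0: clockwork backplate: steel plate 70 (its x) x 40 (its y) x 5 mm, lying flat, with a brass grip block in the middle, 26 long (along x), 12 wide (along y), rising 36 mm above the plate's upper face. Two through holes 10 mm wide, at x = -25 and +25 mm, y = 0. Origin: centre of the underside; z up. The same after a half turn. 56 to 112 g. May be absent (None)
- plate1: clockwork backplate: steel plate 70 (its x) x 40 (its y) x 5 mm, lying flat, with a brass grip block in the middle, 26 long (along x), 12 wide (along y), rising 36 mm above the plate's upper face. Two through holes 10 mm wide, at x = -25 and +25 mm, y = 0. Origin: centre of the underside; z up. The same after a half turn. 56 to 112 g. May be absent (None)
- plate2: clockwork backplate: steel plate 70 (its x) x 40 (its y) x 5 mm, lying flat, with a brass grip block in the middle, 26 long (along x), 12 wide (along y), rising 36 mm above the plate's upper face. Two through holes 10 mm wide, at x = -25 and +25 mm, y = 0. Origin: centre of the underside; z up. The same after a half turn. 56 to 112 g. May be absent (None)
- plate3: clockwork backplate: steel plate 70 (its x) x 40 (its y) x 5 mm, lying flat, with a brass grip block in the middle, 26 long (along x), 12 wide (along y), rising 36 mm above the plate's upper face. Two through holes 10 mm wide, at x = -25 and +25 mm, y = 0. Origin: centre of the underside; z up. The same after a half turn. 56 to 112 g. May be absent (None)
- tray: loose aluminium tray, underside on the bench, 6 mm thick, along its x from -75 to +65 mm, along its y +-85, 0.4 kg; its +x end goes first into the bed. Handle block at the -x end. Four pairs of steel locating pins, 8 mm thick, round-ended, tops 19 mm above the underside. Origin: on the underside, midway between the long edges
- station0 (a point): middle of a pin pair on the tray's upper face, at x = -18, y = -38, z = 6 mm of the tray; axes as the tray's; the two pins stand 25 mm to either side along the tray's y, so a plate's x axis lies along the tray's y, and a seated plate's origin is at this point. Any plate may go on any pair
- station1 (a point): middle of a pin pair on the tray's upper face, at x = -18, y = 38, z = 6 mm of the tray; axes as the tray's; the two pins stand 25 mm to either side along the tray's y, so a plate's x axis lies along the tray's y, and a seated plate's origin is at this point. Any plate may go on any pair
- station2 (a point): middle of a pin pair on the tray's upper face, at x = 36, y = -38, z = 6 mm of the tray; axes as the tray's; the two pins stand 25 mm to either side along the tray's y, so a plate's x axis lies along the tray's y, and a seated plate's origin is at this point. Any plate may go on any pair
- station3 (a point): middle of a pin pair on the tray's upper face, at x = 36, y = 38, z = 6 mm of the tray; axes as the tray's; the two pins stand 25 mm to either side along the tray's y, so a plate's x axis lies along the tray's y, and a seated plate's origin is at this point. Any plate may go on any pair
- tray_handle (a point): middle of the tray's upright wooden handle block, at x = -69, y = 0, z = 36 mm of the tray, where to grip it; block 12 thick (tray's x), 44 wide (tray's y), top 51 mm above the bench; axes as the tray's
- bed_home (a point): on the bench, where the tray's origin is when the tray is fully home against the stop of the marking machine's bed; +x is the direction in which the tray slides in, z up
- bed: the marking machine's bed, bolted down, same origin and axes as bed_home: stop at x = +66 mm, machine 210 high from x = 120 on; two side channels from x = -40 to the stop, 3 mm clear of the tray's sides, their lips (tops 14 mm high) over the outer 6 mm of the tray; flared mouths reach to x = -63. Open above between the channels; the tray slides on the bench itself
- nut_axis (a point): point on the upright axis of the captive wing nut beside the bed's mouth, at x = -82, y = -115, z = 38 mm of bed_home, mid-height of its wings. Brass wings: a bar 44 long, 10 thick, from 25 to 51 mm above the bench. Below it a steel dog, tip 45 mm from the axis, 10 wide, 2 to 11 mm above the bench: it bars the way of the tray's near corner until turned back
- wing_nut (a joint): turn of the wing nut, rad, growing clockwise from above, 0 to 3.0 (end stops); stays where it is left (friction 0.05 Nm). Wings and dog lie on one line: seen from above, the dog points at 4.571 minus the value, counter-clockwise from the +x of bed_home. At 3.0 it points to +y, 2 mm behind the rear edge of a tray that is home; below 1.2 it is clear of the mouth
- locomotive: dented red tin locomotive 150 x 64 x 100, standing (mm); origin under its centre, on the bench; not part of the job
- spinning_top: blue tin spinning top, 84 across, 104 tall, standing on its foot (mm); origin under its centre, on the bench; not part of the job
- tweezer_block: steel block 50 x 110 x 30 with upright tweezers, 87 tall (mm); origin under its centre, on the bench; not part of the job
- brass_key: brass clockwork key, 52 long, 12 high, lying (mm); origin under its centre, on the bench; not part of the job
Not all that is in view belongs to the job. What is shaped like the plate2 but orange or purple is not meant.

How it is judged (in metres and radians):
On the way, in this order (a step that is already met when the one before it is completed fails the run):
1. every backplate present rests flush on its own pair of pins on the tray, the tray still outside the bed (((distance between plate0 and station0 below 0.0035 m and angle between the x axis of plate0 and the y axis of tray, either way round below 0.12 rad) or (distance between plate0 and station1 below 0.0035 m and angle between the x axis of plate0 and the y axis of tray, either way round below 0.12 rad) or (distance between plate0 and station2 below 0.0035 m and angle between the x axis of plate0 and the y axis of tray, either way round below 0.12 rad) or (distance between plate0 and station3 below 0.0035 m and angle between the x axis of plate0 and the y axis of tray, either way round below 0.12 rad)) and angle between the z axis of each of plate0, plate1, plate2, plate3 and the z axis of tray, either way round below 0.04 rad and ((distance between plate1 and station0 below 0.0035 m and angle between the x axis of plate1 and the y axis of tray, either way round below 0.12 rad) or (distance between plate1 and station1 below 0.0035 m and angle between the x axis of plate1 and the y axis of tray, either way round below 0.12 rad) or (distance between plate1 and station2 below 0.0035 m and angle between the x axis of plate1 and the y axis of tray, either way round below 0.12 rad) or (distance between plate1 and station3 below 0.0035 m and angle between the x axis of plate1 and the y axis of tray, either way round below 0.12 rad)) and ((distance between plate2 and station0 below 0.0035 m and angle between the x axis of plate2 and the y axis of tray, either way round below 0.12 rad) or (distance between plate2 and station1 below 0.0035 m and angle between the x axis of plate2 and the y axis of tray, either way round below 0.12 rad) or (distance between plate2 and station2 below 0.0035 m and angle between the x axis of plate2 and the y axis of tray, either way round below 0.12 rad) or (distance between plate2 and station3 below 0.0035 m and angle between the x axis of plate2 and the y axis of tray, either way round below 0.12 rad)) and ((distance between plate3 and station0 below 0.0035 m and angle between the x axis of plate3 and the y axis of tray, either way round below 0.12 rad) or (distance between plate3 and station1 below 0.0035 m and angle between the x axis of plate3 and the y axis of tray, either way round below 0.12 rad) or (distance between plate3 and station2 below 0.0035 m and angle between the x axis of plate3 and the y axis of tray, either way round below 0.12 rad) or (distance between plate3 and station3 below 0.0035 m and angle between the x axis of plate3 and the y axis of tray, either way round below 0.12 rad)) and horizontal distance between tray and bed_home above 0.05 m), for 0.2 s.
2. the loaded tray is fully home in the bed, the wing nut not yet done up (x of tray in the frame of bed_home between -0.004 and 0.004 m and y of tray in the frame of bed_home between -0.006 and 0.006 m and z of tray in the frame of bed_home below 0.003 m and angle between the x axis of tray and the x axis of bed_home, either way round below 0.06 rad and ((distance between plate0 and station0 below 0.0035 m and angle between the x axis of plate0 and the y axis of tray, either way round below 0.12 rad) or (distance between plate0 and station1 below 0.0035 m and angle between the x axis of plate0 and the y axis of tray, either way round below 0.12 rad) or (distance between plate0 and station2 below 0.0035 m and angle between the x axis of plate0 and the y axis of tray, either way round below 0.12 rad) or (distance between plate0 and station3 below 0.0035 m and angle between the x axis of plate0 and the y axis of tray, either way round below 0.12 rad)) and angle between the z axis of each of plate0, plate1, plate2, plate3 and the z axis of tray, either way round below 0.04 rad and ((distance between plate1 and station0 below 0.0035 m and angle between the x axis of plate1 and the y axis of tray, either way round below 0.12 rad) or (distance between plate1 and station1 below 0.0035 m and angle between the x axis of plate1 and the y axis of tray, either way round below 0.12 rad) or (distance between plate1 and station2 below 0.0035 m and angle between the x axis of plate1 and the y axis of tray, either way round below 0.12 rad) or (distance between plate1 and station3 below 0.0035 m and angle between the x axis of plate1 and the y axis of tray, either way round below 0.12 rad)) and ((distance between plate2 and station0 below 0.0035 m and angle between the x axis of plate2 and the y axis of tray, either way round below 0.12 rad) or (distance between plate2 and station1 below 0.0035 m and angle between the x axis of plate2 and the y axis of tray, either way round below 0.12 rad) or (distance between plate2 and station2 below 0.0035 m and angle between the x axis of plate2 and the y axis of tray, either way round below 0.12 rad) or (distance between plate2 and station3 below 0.0035 m and angle between the x axis of plate2 and the y axis of tray, either way round below 0.12 rad)) and ((distance between plate3 and station0 below 0.0035 m and angle between the x axis of plate3 and the y axis of tray, either way round below 0.12 rad) or (distance between plate3 and station1 below 0.0035 m and angle between the x axis of plate3 and the y axis of tray, either way round below 0.12 rad) or (distance between plate3 and station2 below 0.0035 m and angle between the x axis of plate3 and the y axis of tray, either way round below 0.12 rad) or (distance between plate3 and station3 below 0.0035 m and angle between the x axis of plate3 and the y axis of tray, either way round below 0.12 rad)) and not (value of joint wing_nut above 2.8 rad)), for 0.2 s.
3. the wing nut is turned clockwise to its stop (value of joint wing_nut above 2.8 rad), for 0.2 s.
At the end, for the whole second after the job is handed in: every backplate present is flush on its own pair of pins (origin within 3.5 mm of the station, level with the tray to 0.04 rad), the tray lies at rest within 4 mm of fully home and 6 mm sideways in the channels, aligned to 0.06 rad, and the wing nut is past 2.8 of its 3.0 rad (((distance between plate0 and station0 below 0.0035 m and angle between the x axis of plate0 and the y axis of tray, either way round below 0.12 rad) or (distance between plate0 and station1 below 0.0035 m and angle between the x axis of plate0 and the y axis of tray, either way round below 0.12 rad) or (distance between plate0 and station2 below 0.0035 m and angle between the x axis of plate0 and the y axis of tray, either way round below 0.12 rad) or (distance between plate0 and station3 below 0.0035 m and angle between the x axis of plate0 and the y axis of tray, either way round below 0.12 rad)) and angle between the z axis of each of plate0, plate1, plate2, plate3 and the z axis of tray, either way round below 0.04 rad and ((distance between plate1 and station0 below 0.0035 m and angle between the x axis of plate1 and the y axis of tray, either way round below 0.12 rad) or (distance between plate1 and station1 below 0.0035 m and angle between the x axis of plate1 and the y axis of tray, either way round below 0.12 rad) or (distance between plate1 and station2 below 0.0035 m and angle between the x axis of plate1 and the y axis of tray, either way round below 0.12 rad) or (distance between plate1 and station3 below 0.0035 m and angle between the x axis of plate1 and the y axis of tray, either way round below 0.12 rad)) and ((distance between plate2 and station0 below 0.0035 m and angle between the x axis of plate2 and the y axis of tray, either way round below 0.12 rad) or (distance between plate2 and station1 below 0.0035 m and angle between the x axis of plate2 and the y axis of tray, either way round below 0.12 rad) or (distance between plate2 and station2 below 0.0035 m and angle between the x axis of plate2 and the y axis of tray, either way round below 0.12 rad) or (distance between plate2 and station3 below 0.0035 m and angle between the x axis of plate2 and the y axis of tray, either way round below 0.12 rad)) and ((distance between plate3 and station0 below 0.0035 m and angle between the x axis of plate3 and the y axis of tray, either way round below 0.12 rad) or (distance between plate3 and station1 below 0.0035 m and angle between the x axis of plate3 and the y axis of tray, either way round below 0.12 rad) or (distance between plate3 and station2 below 0.0035 m and angle between the x axis of plate3 and the y axis of tray, either way round below 0.12 rad) or (distance between plate3 and station3 below 0.0035 m and angle between the x axis of plate3 and the y axis of tray, either way round below 0.12 rad)) and x of tray in the frame of bed_home between -0.004 and 0.004 m and y of tray in the frame of bed_home between -0.006 and 0.006 m and z of tray in the frame of bed_home below 0.003 m and angle between the x axis of tray and the x axis of bed_home, either way round below 0.06 rad and value of joint wing_nut above 2.8 rad and linear speed of tray below 0.02 m/s); the robot touches nothing.
It fails at once if a toy or tool that is not part of the job is moved more than 30 mm (distance of any of locomotive, spinning_top, tweezer_block, brass_key from where it was at the start of the episode above 0.03 m).
Of plate0, plate1, plate2, plate3 only 3 to 4 are there at a start; the rules pass over those that are not, and their reading is None.
At some moment in a run one of plate0, plate1, plate2, plate3 may be knocked a few centimetres aside while the robot is not near it.
Once in a run the grip may slacken for a moment while it holds something.
It also fails if it takes over 200 s, if anything falls off the work surface, if the arm or the gripper's body presses on something with over 40 N, if the wrist force passes 120 N, or if a joint passes its speed limit or range.

### The arm

A 7-joint arm with a two-finger parallel gripper is mounted at the origin on the work surface. World frame = base frame: x ahead of the robot, y to its left, z up, the work surface at z = 0. Lengths are in mm, angles in rad, forces in N, time in s.
With the tool pointing down it reaches from about 350 to 900 mm from the base axis. Payload 19.9 kg.
Tool frame: the origin (TCP) lies at the very end of the fingers, on their centre line; the grasp point (between the pads) lies 19 mm behind it (pinch_z is the distance from the TCP to the grasp point, in mm); z points along the fingers, y is the line along which they close (so a half turn about z gives the same grasp; the last joint's range is limited). The gripper opens to 85 mm and grips with 20 to 120 N. Pads are 22 mm wide; open, the fingers measure 114 mm over their backs; the gripper's body (76 mm by 85 mm) begins 54 mm behind the grasp point. The pads swing forward as they close: fully open they stand 13 mm farther back than shut.
Start: joints at [-1.373, 0.417, -0.01, 1.614, 0.005, 1.111, -0.053], TCP at [148.433, 607.099, 231.26] pointing down, gripper open.
Joint ranges: [-2.81, 2.81], [-0.39, 2.02], [-1.27, 1.25], [0.06, 2.57], [-1.19, 4.33], [0.19, 2], [-2.82, 2.82]. Speed limits (rad/s): [1.89, 1.89, 2.39, 2.39, 3.01, 3.01, 3.01].

### API

Orientations are given as a 3x3 rotation matrix whose columns are the frame's x, y, z axes.
In Python, from bench import observe, read_camera, close_job, pinch_z gives the robot as it stands.
- The arm moves only by the shell command python3 -m jog 'ROWS' [FORCE]. ROWS is a JSON object of lists of equal length, an entry for each row: "grip": the opening, from 0 (shut) to 1 (fully open); "linear": the shift along the tool's x, y, z scaled (see below), a list of three; "turn": the turn about the tool's z scaled (see below). A call has 1 to 5 rows; each row is the pose to reach, as a shift and turn from the pose commanded when the call began, along the tool's axes at that moment, turning the shorter way round; what a row does not reach only later rows make up. The controller multiplies each number of a shift by 750 mm and each number of a turn by 180 degrees. A row lasts 1/12 s, in which the tool goes at most 41.7 mm and 7.16 degrees, less where a joint would pass 70% of its speed; a pose out of reach is approached as far as the arm can. A call with a number of a shift or a turn outside -1 to 1 is refused whole. A call with a gripper value outside its range is refused whole. The fingers move at their own pace and stop on an object; FORCE is the grip in N (left out, the last holds). Time passes only in rows, so rows that repeat a pose let the fingers close. It gives the time, the measured TCP pose, the force, the opening and the grip force at its end, in the units of the state.
- observe(): the state, without advancing time (a new reading comes with each control period).
- read_camera(name): name is "scene" or "top" or "wrist"; returns a dict with "img" (400x640x3 uint8, blue, green, red), "z_map" (400x640 float32, mm along the optical axis (not along the pixel's ray), 0 where there is no reading), "fx", "fy", "cx", "cy" (pixels), "T" (4x4, takes a point from camera to world coordinates); the wrist camera has in their place "tool_from_camera" (4x4, takes a point from camera to tool coordinates, whose origin is the TCP and whose axes are the flange's). Camera axes: x right, y up, looking along -z (the intrinsics and any distortion apply to the point x, -y, -z); pixel columns grow to the right and rows downward; lengths in mm; the calibration is good to about 2 mm. A picture is of the moment at which its call begins: read the wrist's pose just before it.
- close_job(): hands the job in; it is judged then, once.
The state is a dict: "time": time; "qpos": joint angles; "joint_vel": joint speeds; "joint_efforts": joint torques, N m; "ee_pos": TCP position; "tool_rot": TCP orientation; "ft_force": force on the tool from outside, world axes, zero at the start; "ft_torque": the same for the moment, N m; "width": opening from 0.0 (shut) to 1.0 (fully open); "finger_force": force on a finger pad.
Only numpy, scipy, OpenCV 4.12 (cv2) and the standard library are available. Lean on these libraries where they do the work, as an engineer would, in place of code of your own. Each camera call takes 0.05 s, during which the arm holds its last target. There are 200 camera calls.

## Working session

There is one attempt and no reset: what is moved stays moved. The work goes in short steps, Python scripts to look and compute and a shell command to move; the robot and the scene stay as the last step left them, time stands still between calls to the robot, and variables do not carry over. Pictures are saved under pics/ and viewed, at most 14 in all, crops included, and the job is handed in when it is done.

```bash
mkdir -p pics; ls; cat > h.py <<'E'
import numpy as np, cv2
from bench import observe, read_camera, pinch_z
def cloud(name):
    s=observe(); c=read_camera(name); z=c["z_map"]
    v,u=np.mgrid[:400,:640]
    P=np.stack([(u-c["cx"])/c["fx"]*z,-(v-c["cy"])/c["fy"]*z,-z],-1)
    T=c.get("T")
    if T is None:
        W=np.eye(4);W[:3,:3]=s["tool_rot"];W[:3,3]=s["ee_pos"];T=W@c["tool_from_camera"]
    P=P@T[:3,:3].T+T[:3,3]; P[z==0]=np.nan
    return c,T,P
def ray(c,T,u,v,h):
    d=T[:3,:3]@np.array([(u-c["cx"])/c["fx"],-(v-c["cy"])/c["fy"],-1.]); o=T[:3,3]
    return o+d*(h-o[2])/d[2]
E
python3 - <<'E'
from h import *
s=observe();print({k:np.round(v,3).tolist() for k,v in s.items()},pinch_z)
for n in("scene","top","wrist"):
    c,T,P=cloud(n); cv2.imwrite(f"pics/{n}0.png",c["img"]); print(n,[c[k] for k in("fx","fy","cx","cy")],c.keys(),np.round(T,3).tolist())
    np.savez(f"{n}0.npz",P=P,img=c["img"],T=T)
E
```

```text
pics
{'time': 0.0, 'qpos': [-1.372, 0.418, -0.01, 1.614, 0.005, 1.111, -0.053], 'joint_vel': [0.0, 0.001, 0.001, 0.0, -0.001, 0.0, -0.001], 'joint_efforts': [0.0, -86.443, 0.679, -43.491, 0.019, 0.007, -0.0], 'ee_pos': [148.374, 606.753, 230.629], 'tool_rot': [[-0.971, 0.238, -0.0], [0.238, 0.971, -0.001], [-0.0, -0.001, -1.0]], 'ft_force': [0.535, -0.277, 1.338], 'ft_torque': [-0.018, -0.006, 0.013], 'finger_force': 0.0, 'width': 0.996} 18.700000000000003
scene [515.567552158059, 515.567552158059, 309.07259850082954, 196.55426964067266] dict_keys(['img', 'z_map', 'fx', 'fy', 'cx', 'cy', 'T']) [[-0.035, -0.819, 0.572, 1189.094], [0.999, -0.029, 0.019, 41.49], [0.001, 0.573, 0.82, 957.44], [0.0, 0.0, 0.0, 1.0]]
top [438.84816898181833, 438.84816898181833, 313.4100620931405, 200.28961112885736] dict_keys(['img', 'z_map', 'fx', 'fy', 'cx', 'cy', 'T']) [[-0.016, 0.996, -0.093, 460.057], [-1.0, -0.016, 0.003, 51.028], [0.001, 0.093, 0.996, 1119.335], [0.0, 0.0, 0.0, 1.0]]
wrist [331.9583002148035, 331.9583002148035, 323.85799593381904, 200.86415814753838] dict_keys(['img', 'z_map', 'fx', 'fy', 'cx', 'cy', 'tool_from_camera']) [[0.237, -0.925, -0.295, 72.519], [0.971, 0.226, 0.074, 625.29], [-0.002, -0.304, 0.953, 374.441], [0.0, 0.0, 0.0, 1.0]]
```

View pics/top0.png

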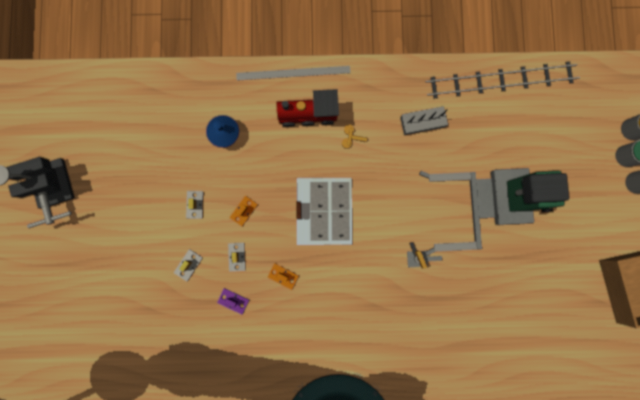

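View pics/scene0.png

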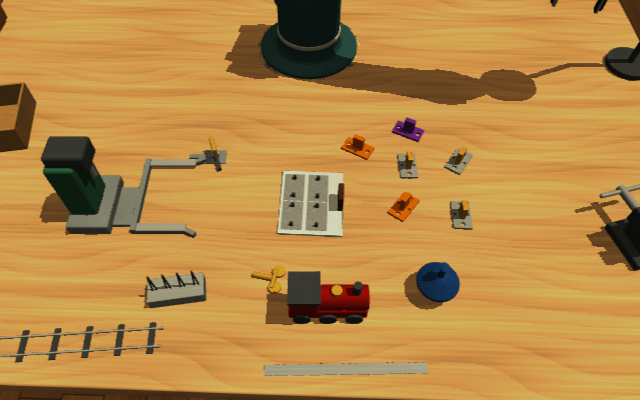

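The top view shows three steel plates near (195,205), (188,265) and (237,256), with orange and purple decoys beside them. The tray is at (325,211) with its handle on the left, so its +x points right. The bed's mouth is at u≈425, with the nut at (418,256). In the scene view the tray is at (311,203) and the nut at (213,153).

```bash
cat >> h.py <<'E'
def clusters(P,img,lo,hi,roi,minn=12):
    x0,x1,y0,y1=roi
    with np.errstate(invalid='ignore'):
        m=((P[...,2]>lo)&(P[...,2]<hi)&(P[...,0]>x0)&(P[...,0]<x1)&(P[...,1]>y0)&(P[...,1]<y1)).astype(np.uint8)
    n,L=cv2.connectedComponents(m)
    for i in range(1,n):
        k=L==i
        if k.sum()<minn: continue
        Q=P[k]; r=cv2.minAreaRect(Q[:,:2].astype(np.float32))
        v,u=np.nonzero(k)
        print(k.sum(),"c",np.round(r[0],1),"size",np.round(r[1],1),"ang",round(r[2],1),"z",np.round(np.median(Q[:,2]),1),"px",int(u.mean()),int(v.mean()),"bgr",np.median(img[k],0).astype(int))
def to(x,y,z,yaw=None):
    """shift/turn from present pose; yaw = world angle (deg) of tool y axis, mod 180"""
    s=observe();R=s["tool_rot"];d=R.T@(np.array([x,y,z])-s["ee_pos"])
    t=0
    if yaw is not None:
        a=np.degrees(np.arctan2(R[1,1],R[0,1])); t=-((yaw-a+90)%180-90)
    print("lin",np.round(d/750,4),"turn",round(t/180,4),"mm",np.round(d,1),"deg",round(t,1),"q7",round(s["qpos"][6],2))
E
python3 - <<'E'
from h import *
for n in("top","scene"):
    d=np.load(n+"0.npz");P,img=d["P"],d["img"];print(n,"bench z",np.nanmedian(P[...,2]))
    print("tops");clusters(P,img,25,60,(200,750,-300,450))
    if n=="top":
        print("low");clusters(P,img,3.0,22,(200,750,-300,450),60)
c=np.load("top0.npz");im=c["img"][150:300,170:470];cv2.imwrite("pics/topc.png",cv2.resize(im,(800,400),interpolation=cv2.INTER_CUBIC))
E
```

```text
top bench z -0.36967819426445203
tops
458 c [723.8 274.4] size [52.1 81.7] ang 0.3 z 49.3 px 222 136 bgr [82 50 23]
184 c [ 746.7 -233.7] size [18.7 96.6] ang 8.8 z 29.8 px 419 127 bgr [109 118 121]
72 c [559.5 352.1] size [12.8 25. ] ang 88.7 z 39.5 px 190 203 bgr [ 59 143 158]
102 c [537.8  85.4] size [11.7 43.5] ang 89.4 z 50.0 px 298 209 bgr [31 48 74]
62 c [540.8 227.1] size [11.6 25.6] ang 56.1 z 39.8 px 241 209 bgr [ 18  97 161]
111 c [ 412.2 -210.9] size [44.5 10.7] ang 20.5 z 50.5 px 420 259 bgr [ 46 106 142]
64 c [425.1 244. ] size [25.  10.8] ang 0.3 z 40.1 px 234 257 bgr [ 57 130 150]
74 c [405.9 366.7] size [12.8 26.8] ang 57.5 z 39.2 px 184 265 bgr [ 59 135 150]
58 c [374.9 128.5] size [25.1 11.2] ang 63.2 z 40.5 px 281 277 bgr [ 18  98 165]
72 c [315.1 254. ] size [26.1 12.9] ang 65.4 z 39.7 px 230 302 bgr [116  51 101]
low
70 c [ 739.7 -238.8] size [ 18.6 108.6] ang 0.7 z 12.5 px 421 130 bgr [50 66 78]
233 c [729.  -54.2] size [49.4 65.8] ang 18.1 z 9.0 px 351 138 bgr [ 47 118 158]
210 c [ 619.5 -261.2] size [77.8 26.3] ang 83.2 z 13.3 px 435 176 bgr [109 124 129]
334
[... 1115 characters left out ...]
[27.8 12.8] ang 1.5 z 40.2 px 409 157 bgr [ 30 126 178]
132 c [539.6  88.4] size [45.5 11.2] ang 1.2 z 50.0 px 340 194 bgr [14 32 69]
90 c [542.3 231.1] size [13.5 27.4] ang 57.5 z 40.5 px 405 198 bgr [  0  88 186]
101 c [560.6 356.1] size [28.6 13.1] ang 1.7 z 39.9 px 464 206 bgr [ 30 116 177]
281 c [722.9 257.8] size [29.4 65.6] ang 57.7 z 50.8 px 425 272 bgr [68 40 15]
111 c [730.8 307.9] size [37.7 21.5] ang 3.0 z 49.8 px 454 276 bgr [93 56 21]
64 c [ 741.3 -190.5] size [20.  16.1] ang 14.5 z 30.2 px 199 276 bgr [126 154 162]
61 c [ 744.8 -216.4] size [15.2 23.6] ang 11.3 z 30.4 px 186 276 bgr [125 153 161]
38 c [ 747.1 -245.6] size [ 8.  24.9] ang 7.9 z 30.3 px 171 277 bgr [124 153 160]
```

View pics/topc.png

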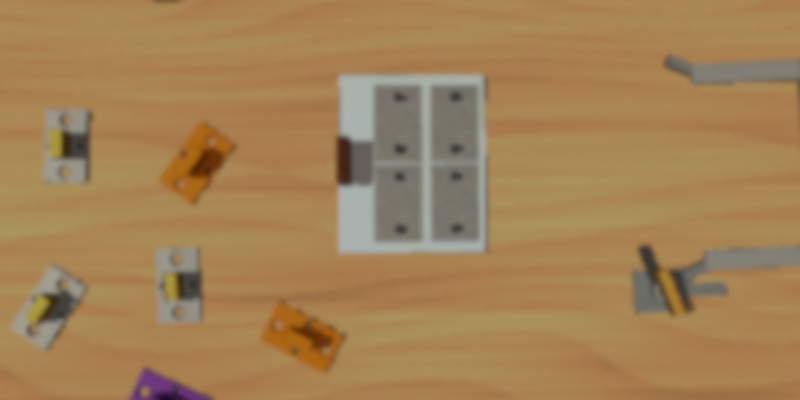

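The crop confirms three steel plates, the tray's pins (dark dots) and the brass wing bar near (672,290) in the crop. The nut is about 2.6 rad done up. First move: towards the nut, by way of the middle of the bench.

```bash
python3 -m jog '{"grip":[1,1,1,1,1],"linear":[[-0.04,-0.03,0],[-0.08,-0.06,0],[-0.12,-0.09,0],[-0.16,-0.12,0],[-0.2,-0.15,0]],"turn":[0.039,0.078,0.117,0.156,0.195]}' 40
python3 - <<'E'
from h import *
to(470,150,230,-70);to(413,-209,180,-70)
E
```

```text
time: 0.57
ee_pos: [268.2, 460.5, 231.2]
tool_rot: [[-0.654, 0.757, -0.0], [0.757, 0.654, -0.0], [0.0, -0.0, -1.0]]
ft_force: [0.8, 0.2, -0.6]
width: 0.998
finger_force: 0.0
lin [-0.4892 -0.067   0.0016] turn -0.3844 mm [-366.9  -50.2    1.2] deg -69.2 q7 -0.35
lin [-0.8018 -0.4374  0.0683] turn -0.3844 mm [-601.4 -328.    51.2] deg -69.2 q7 -0.35
```

```bash
python3 -m jog '{"grip":[1,1,1,1,1],"linear":[[-0.05,-0.007,0],[-0.1,-0.014,0],[-0.15,-0.02,0],[-0.2,-0.027,0],[-0.25,-0.034,0]],"turn":[0,0,0,0,0]}' | tail -0
python3 -m jog '{"grip":[1,1,1,1,1],"linear":[[-0.05,-0.007,0],[-0.1,-0.014,0],[-0.15,-0.02,0],[-0.2,-0.027,0],[-0.25,-0.034,0]],"turn":[0,0,0,0,0]}' |tail -0
python3 -m jog '{"grip":[1,1,1,1,1],"linear":[[-0.05,-0.05,0],[-0.1,-0.1,0],[-0.14,-0.15,0],[-0.18,-0.2,0],[-0.2,-0.23,0]],"turn":[0,0,0,0,0]}' |tail -0
python3 -m jog '{"grip":[1,1,1,1,1],"linear":[[-0.02,-0.02,0.013],[-0.04,-0.04,0.026],[-0.06,-0.06,0.04],[-0.08,-0.1,0.053],[-0.1,-0.13,0.067]],"turn":[0.039,0.078,0.117,0.156,0.195]}' |tail -0
python3 -m jog '{"grip":[1,1,1,1,1],"linear":[[0,0,0],[0,0,0],[0,0,0],[0,0,0],[0,0,0]],"turn":[0.039,0.078,0.117,0.156,0.195]}' |tail -0
python3 -m jog '{"grip":[1,1,1,1,1],"linear":[[0,0,0],[0,0,0],[0,0,0],[0,0,0],[0,0,0]],"turn":[0.039,0.078,0.117,0.156,0.195]}'
cat >> h.py <<'E'
def shot(n):
    c,T,P=cloud("wrist"); np.savez(n+".npz",P=P,img=c["img"],T=T,K=[c[k] for k in("fx","fy","cx","cy")],tcp=observe()["ee_pos"],R=observe()["tool_rot"]); cv2.imwrite(f"pics/{n}.png",c["img"]); return c,T,P
E
python3 - <<'E'
from h import *
c,T,P=shot("w1")
clusters(P,c["img"],44,58,(300,600,-350,-100),100);clusters(P,c["img"],10,18,(300,720,-450,-100),100);print(np.nanpercentile(P[...,2],[10,30,50]))
to(413,-209,180,-70)
E
```

```text
time: 3.07
ee_pos: [424.9, -180.5, 181.1]
tool_rot: [[0.902, 0.431, -0.0], [0.431, -0.902, 0.0], [-0.0, -0.0, -1.0]]
ft_force: [0.0, 0.0, -0.3]
width: 1.003
finger_force: 0.0
576 c [ 414.7 -207.7] size [43.7 10.1] ang 20.8 z 51.8 px 346 211 bgr [ 51  94 124]
8935 c [ 527.6 -300.2] size [140.4 214.6] ang 88.1 z 14.9 px 518 120 bgr [126 135 135]
893 c [ 556.9 -405.1] size [121.4   5.5] ang 2.9 z 13.8 px 600 153 bgr [69 74 74]
358 c [ 431.7 -200.1] size [52.8 12. ] ang 14.9 z 12.0 px 345 173 bgr [72 76 76]
[0.29597652 0.93105857 1.45850967]
lin [-0.0304  0.0278  0.0013] turn 0.0276 mm [-22.8  20.8   1. ] deg 5.0 q7 -0.49Exception ignored on flushing sys.stdout:
BrokenPipeError: [Errno 32] Broken pipe
Exception ignored on flushing sys.stdout:
BrokenPipeError: [Errno 32] Broken pipe
Exception ignored on flushing sys.stdout:
BrokenPipeError: [Errno 32] Broken pipe
Exception ignored on flushing sys.stdout:
BrokenPipeError: [Errno 32] Broken pipe
Exception ignored on flushing sys.stdout:
BrokenPipeError: [Errno 32] Broken pipe
```

View pics/w1.png

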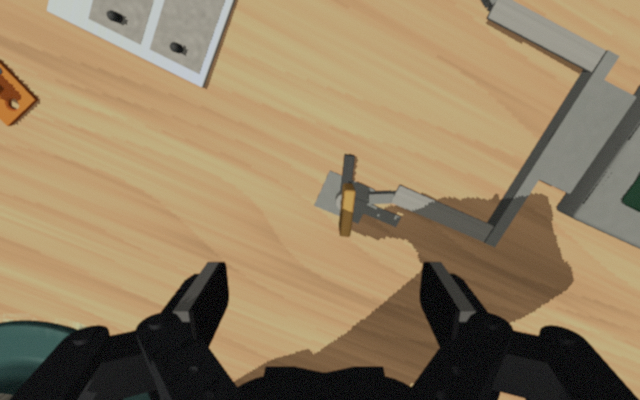

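```bash
python3 -m jog '{"grip":[0.6,0.6,0.6,0.6,0.6],"linear":[[-0.014,0.0134,0.03],[-0.028,0.0268,0.06],[-0.028,0.0268,0.1],[-0.028,0.0268,0.15],[-0.028,0.0268,0.19]],"turn":[0.013,0.026,0.026,0.026,0.026]}' >/dev/null
python3 -m jog '{"grip":[0.6,0.6,0,0,0],"linear":[[0,0,0.018],[0,0,0.018],[0,0,0.018],[0,0,0.018],[0,0,0.018]],"turn":[0,0,0,0,0]}' 40
python3 -m jog '{"grip":[0,0,0,0,0],"linear":[[0,0,0],[0,0,0],[0,0,0],[0,0,0],[0,0,0]],"turn":[0,0,0,-0.02,-0.04]}'
```

```text
time: 3.95
ee_pos: [415.6, -208.0, 26.3]
tool_rot: [[0.932, 0.362, 0.002], [0.362, -0.932, -0.0], [0.002, 0.001, -1.0]]
ft_force: [-0.1, 0.0, 0.3]
width: 0.183
finger_force: 0.0
time: 4.37
ee_pos: [415.5, -207.6, 26.2]
tool_rot: [[0.878, 0.479, 0.002], [0.479, -0.878, 0.0], [0.002, 0.001, -1.0]]
ft_force: [-3.7, 3.4, 13.9]
width: 0.112
finger_force: 41.0
```

```bash
for i in 1; do python3 -m jog '{"grip":[0,0,0,0,0],"linear":[[0,0,0],[0,0,0],[0,0,0],[0,0,0],[0,0,0]],"turn":[-0.035,-0.07,-0.105,-0.14,-0.175]}';python3 -m jog '{"grip":[0,0,0,0,0],"linear":[[0,0,0],[0,0,0],[0,0,0],[0,0,0],[0,0,0]],"turn":[-0.035,-0.07,-0.105,-0.14,-0.175]}';python3 -m jog '{"grip":[0,0,0,0,0],"linear":[[0,0,0],[0,0,0],[0,0,0],[0,0,0],[0,0,0]],"turn":[-0.035,-0.07,-0.105,-0.14,-0.175]}';done
```

```text
time: 4.78
ee_pos: [415.1, -207.2, 26.2]
tool_rot: [[0.496, 0.868, 0.001], [0.868, -0.496, 0.001], [0.001, 0.0, -1.0]]
ft_force: [-5.6, 7.2, 15.5]
width: 0.103
finger_force: 41.4
time: 5.2
ee_pos: [414.6, -207.0, 26.2]
tool_rot: [[-0.031, 1.0, -0.0], [1.0, 0.031, 0.001], [0.001, -0.0, -1.0]]
ft_force: [-10.6, 8.5, 25.6]
width: 0.111
finger_force: 45.1
time: 5.62
ee_pos: [414.0, -207.2, 26.2]
tool_rot: [[-0.548, 0.836, -0.001], [0.836, 0.548, 0.001], [0.001, -0.0, -1.0]]
ft_force: [-12.8, 6.8, 23.8]
width: 0.107
finger_force: 44.7
```

```bash
python3 -m jog '{"grip":[0,0,0,0.6,0.6],"linear":[[0,0,0],[0,0,0],[0,0,0],[0,0,0],[0,0,0]],"turn":[-0.035,-0.06,-0.06,-0.06,-0.06]}' >/dev/null
python3 -m jog '{"grip":[0.6,0.6,1,1,1],"linear":[[0,0,0],[0,0,-0.05],[0,0,-0.1],[0,0,-0.15],[0,0,-0.2]],"turn":[0,0,0,0,0]}'
python3 - <<'E'
from h import *
c,T,P=shot("w2")
clusters(P,c["img"],44,58,(300,600,-350,-100),100)
to(425,245,190,90);to(540,20,230,90)
E
```

```text
time: 6.45
ee_pos: [414.4, -207.9, 177.1]
tool_rot: [[-0.691, 0.723, -0.0], [0.723, 0.691, -0.001], [-0.0, -0.0, -1.0]]
ft_force: [0.4, -0.5, 0.8]
width: 0.986
finger_force: 0.0
605 c [ 413.6 -207.9] size [ 9.5 44.1] ang 43.5 z 51.7 px 323 189 bgr [ 82 145 184]
lin [ 0.4309  0.4257 -0.0103] turn -0.2575 mm [323.2 319.3  -7.7] deg -46.4 q7 1.23
lin [ 0.1076  0.3297 -0.0616] turn -0.2575 mm [ 80.7 247.3 -46.2] deg -46.4 q7 1.23
```

```bash
python3 -m jog '{"grip":[1,1,1,1,1],"linear":[[0.014,0.045,-0.01],[0.028,0.09,-0.02],[0.042,0.135,-0.03],[0.056,0.18,-0.045],[0.07,0.22,-0.06]],"turn":[0,0,0,0,0]}' >/dev/null
python3 -m jog '{"grip":[1,1,1,1,1],"linear":[[0.01,0.04,0],[0.02,0.08,0],[0.038,0.11,0],[0.038,0.11,0],[0.038,0.11,0]],"turn":[-0.039,-0.078,-0.117,-0.156,-0.195]}' >/dev/null
python3 -m jog '{"grip":[1,1,1,1,1],"linear":[[0,0,0],[0,0,0],[0,0,0],[0,0,0],[0,0,0]],"turn":[-0.03,-0.062,-0.062,-0.062,-0.062]}'
python3 - <<'E'
from h import *
c,T,P=shot("w3")
clusters(P,c["img"],45,58,(440,650,0,150),100)
clusters(P,c["img"],11,40,(480,600,-70,60),8)
clusters(P,c["img"],3,9,(400,650,-120,140),100)
E
```

```text
time: 7.75
ee_pos: [537.9, 21.6, 220.1]
tool_rot: [[-1.0, 0.005, 0.0], [0.005, 1.0, -0.0], [-0.0, -0.0, -1.0]]
ft_force: [0.9, 0.2, -0.2]
width: 0.998
finger_force: 0.0
587 c [538.9  87.9] size [12.2 43.6] ang 89.5 z 51.7 px 392 178 bgr [35 53 88]
50 c [524.1 -16.4] size [7.2 6.9] ang 44.5 z 18.8 px 288 159 bgr [65 68 69]
51 c [525.   36.9] size [7.4 7.1] ang 87.1 z 18.4 px 338 159 bgr [68 73 72]
52 c [550.5 -16.8] size [7.4 7.4] ang 54.6 z 18.2 px 288 182 bgr [65 70 70]
52 c [551.1  36.8] size [7.2 7.9] ang 57.8 z 18.4 px 338 183 bgr [65 69 70]
31 c [598.3 -17.6] size [3.2 6.9] ang 6.5 z 17.4 px 289 224 bgr [55 59 60]
25 c [598.5  35.8] size [2.4 6.7] ang 2.5 z 16.6 px 337 224 bgr [52 57 55]
18329 c [539.2  24.1] size [140.1 171.6] ang 89.3 z 7.2 px 325 162 bgr [137 148 152]
```

View pics/w3.png

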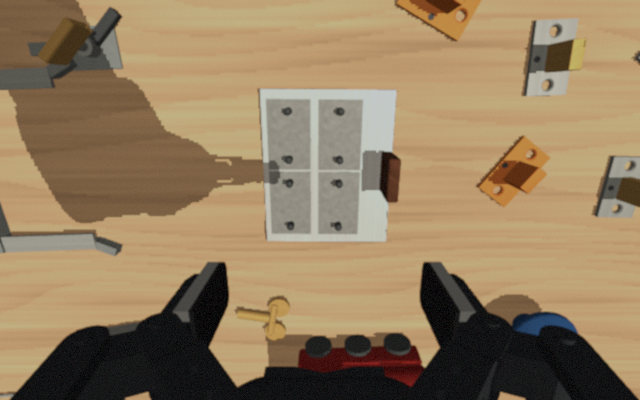

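The wrist view shows the tray with all eight pins (image columns 288 and 338, rows 110 to 226) and the handle at (391,177). Two of the steel plates are at right, at (552,57) and (617,187). Next, hover over the plate near (425,245).

```bash
python3 -m jog '{"grip":[1,1,1,1,1],"linear":[[0.03,0.045,0],[0.06,0.09,0],[0.09,0.135,0],[0.12,0.18,0],[0.15,0.225,0]],"turn":[0,0,0,0,0]}' >/dev/null
python3 -m jog '{"grip":[1,1,1,1,1],"linear":[[0,0.04,0],[0,0.07,0.02],[0,0.07,0.06],[0,0.07,0.06],[0,0.07,0.06]],"turn":[0,0,0,0,0]}'
python3 - <<'E'
from h import *
d=np.load("w3.npz");P=d["P"]
def pins(P,roi):
    m=((P[...,2]>14.5)&(P[...,2]<24)&(P[...,0]>roi[0])&(P[...,0]<roi[1])&(P[...,1]>roi[2])&(P[...,1]<roi[3])).astype(np.uint8)
    n,L=cv2.connectedComponents(m); return [np.r_[np.nanmean(P[L==i],0),(L==i).sum()] for i in range(1,n) if (L==i).sum()>6]
for p in pins(P,(450,630,-60,60)):print(np.round(p,1))
c,T,P=shot("w4")
clusters(P,c["img"],38,46,(380,470,200,290),60)
clusters(P,c["img"],3,8,(380,470,200,290),60)
E
```

```text
time: 8.63
ee_pos: [425.0, 242.3, 174.5]
tool_rot: [[-1.0, 0.002, -0.002], [0.002, 1.0, -0.002], [0.002, -0.002, -1.0]]
ft_force: [-0.9, -0.2, 0.3]
width: 0.999
finger_force: 0.0
[474.8 -15.8  18.5  53. ]
[475.4  37.7  18.7  49. ]
[524.3 -16.3  18.6  45. ]
[525.   37.2  18.5  46. ]
[550.2 -16.7  18.2  47. ]
[550.8  36.8  18.1  47. ]
[599.6 -17.3  18.4  40. ]
[600.4  36.1  18.2  42. ]
401 c [425.5 247.2] size [25.9 12. ] ang 0.8 z 41.9 px 330 189 bgr [ 89 156 194]
2295 c [425.7 247.9] size [70.3 40.8] ang 2.4 z 5.9 px 329 177 bgr [145 157 160]
```

```bash
python3 -m jog '{"grip":[0.6,0.6,0.6,0.6,0.6],"linear":[[0,0.0065,0.04],[0,0.0065,0.08],[0,0.0065,0.12],[0,0.0065,0.16],[0,0.0065,0.19]],"turn":[-0.007,-0.007,-0.007,-0.007,-0.007]}' >/dev/null
python3 -m jog '{"grip":[0.6,0.6,0,0,0],"linear":[[0,0,0.0267],[0,0,0.0267],[0,0,0.0267],[0,0,0.0267],[0,0,0.0267]],"turn":[0,0,0,0,0]}' 60
python3 -m jog '{"grip":[0,0,0,0,0],"linear":[[0,0,0],[0,0,0],[0,0,0],[0,0,-0.03],[0,0,-0.07]],"turn":[0,0,0,0,0]}'
python3 -m jog '{"grip":[0,0,0,0,0],"linear":[[0,0,-0.03],[0,0,-0.05],[0,0,-0.05],[0,0,-0.05],[0,0,-0.05]],"turn":[0,0,0,0,0]}'
python3 - <<'E'
from h import *
c,T,P=shot("w5")
s=observe()
to(574.9,-17,100,89.3)
Q=(P-s["ee_pos"])@s["tool_rot"]
v,u=np.mgrid[:400,:640]
m=(abs(Q[...,0])<45)&(abs(Q[...,1])<30)&(Q[...,2]<15)&(Q[...,2]>-60)&(v<300)
print(m.sum(),u[m].mean() if m.any() else 0)
E
```

```text
time: 9.52
ee_pos: [426.7, 248.2, 14.3]
tool_rot: [[-1.0, -0.02, 0.002], [-0.02, 1.0, 0.001], [-0.002, 0.001, -1.0]]
ft_force: [-0.1, -0.4, 0.7]
width: 0.183
finger_force: 0.0
time: 9.93
ee_pos: [424.8, 247.3, 65.2]
tool_rot: [[-1.0, -0.021, -0.002], [-0.021, 1.0, -0.001], [0.002, -0.001, -1.0]]
ft_force: [-0.5, -0.1, -0.2]
width: 0.134
finger_force: 58.8
time: 10.35
ee_pos: [425.4, 247.7, 102.4]
tool_rot: [[-1.0, -0.021, 0.0], [-0.021, 1.0, -0.0], [-0.0, -0.0, -1.0]]
ft_force: [-0.1, -0.7, -1.2]
width: 0.125
finger_force: 58.9
lin [-0.1921 -0.3569  0.0028] turn 0.0105 mm [-144.1 -267.7    2.1] deg 1.9 q7 0.93
9596 323.3390996248437
```

View pics/w5.png

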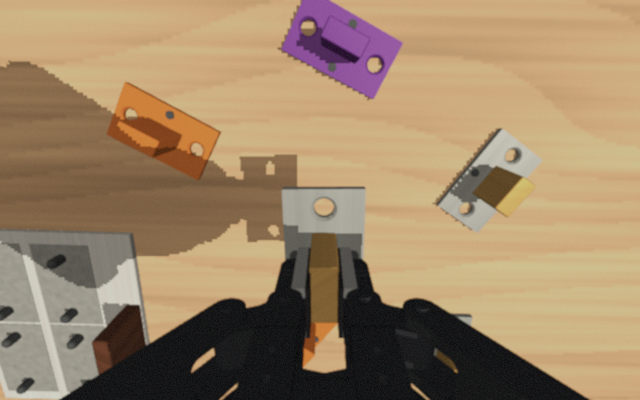

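The held plate is level, with its near hole at (323,207). I'll measure its offset in the tool frame.

```bash
cat >> h.py <<'E'
def held(n):
    d=np.load(n+".npz");P=d["P"];img=d["img"];Q=(P-d["tcp"])@d["R"]
    m=(Q[...,0]>8)&(Q[...,0]<50)&(abs(Q[...,1])<30)&(Q[...,2]>-5)&(Q[...,2]<25)
    q=Q[m]; z=np.median(q[:,2]); q=q[abs(q[:,2]-z)<3]
    print("plate top z in tool",round(z,1),"x max",np.percentile(q[:,0],99).round(1),"y",np.percentile(q[:,1],[1,99]).round(1))
    # hole: the closed gap in the plate mask
    mm=np.zeros(m.shape,np.uint8); mm[m&(abs(Q[...,2]-z)<3)]=255
    cs,h=cv2.findContours(mm,cv2.RETR_CCOMP,cv2.CHAIN_APPROX_NONE)
    from types import SimpleNamespace
    c=dict(zip(("fx","fy","cx","cy"),d["K"]))
    for k,cc in enumerate(cs):
        if h[0][k][3]>=0 and cv2.contourArea(cc)>40:
            (u,v),r=cv2.minEnclosingCircle(cc)
            p=None
            dd=d["T"][:3,:3]@np.array([(u-c["cx"])/c["fx"],-(v-c["cy"])/c["fy"],-1.]); o=d["T"][:3,3]
            nz=d["R"][:,2]; t=(z-(o-d["tcp"])@nz)/(dd@nz); p=(o+dd*t-d["tcp"])@d["R"]
            print("hole px",round(u),round(v),"tool",p.round(1),"area",cv2.contourArea(cc))
E
python3 -c "
from h import *
held('w5')"
```

```text
plate top z in tool 8.0 x max 35.7 y [-20.1  19.1]
hole px 323 206 tool [26.5 -0.4  8. ] area 306.5
```

```bash
python3 -m jog '{"grip":[0,0,0,0,0],"linear":[[-0.02,-0.036,0],[-0.04,-0.072,0],[-0.065,-0.12,0],[-0.09,-0.165,0],[-0.11,-0.2,0]],"turn":[0,0,0,0,0]}' >/dev/null
python3 -m jog '{"grip":[0,0,0,0,0],"linear":[[-0.025,-0.047,0],[-0.05,-0.094,0],[-0.07,-0.14,0],[-0.0833,-0.1565,0],[-0.0833,-0.1565,0]],"turn":[0,0,0,0.0105,0.0105]}' >/dev/null
python3 -m jog '{"grip":[0,0,0,0,0],"linear":[[0,0,0.02],[0,0,0.04],[0,0,0.06],[0,0,0.06],[0,0,0.06]],"turn":[0,0,0,0,0]}'
python3 - <<'E'
from h import *
shot("w6");held("w6")
to(575.9,-16.5,19,89.3)
E
```

```text
time: 11.65
ee_pos: [575.2, -16.0, 56.6]
tool_rot: [[-1.0, 0.011, -0.003], [0.011, 1.0, -0.0], [0.003, -0.0, -1.0]]
ft_force: [-0.1, 0.6, -1.1]
width: 0.125
finger_force: 58.9
plate top z in tool 9.3 x max 36.5 y [-20.1  19.1]
hole px 323 206 tool [27.3 -0.4  9.3] area 306.5
lin [-0.0001 -0.0006  0.0513] turn 0.0002 mm [-0.1 -0.4 38.5] deg 0.0 q7 1.51
```

View pics/w6.png

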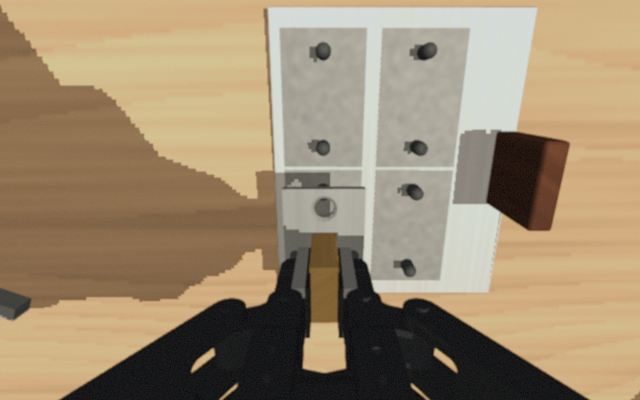

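The near pin shows through the plate's hole at (323,207), so it's aligned. Lowering it.

```bash
python3 -m jog '{"grip":[0,0,0,0,0],"linear":[[0,0,0.015],[0,0,0.03],[0,0,0.04],[0,0,0.046],[0,0,0.05]],"turn":[0,0,0,0,0]}' 
python3 -m jog '{"grip":[0,0,0,0,0],"linear":[[0,0,0.001],[0,0,0.002],[0,0,0.002],[0,0,0.002],[0,0,0.002]],"turn":[0,0,0,0,0]}'
```

```text
time: 12.12
ee_pos: [575.8, -16.5, 20.3]
tool_rot: [[-1.0, 0.012, -0.001], [0.012, 1.0, -0.0], [0.001, -0.0, -1.0]]
ft_force: [-30.8, 0.3, 79.5]
width: 0.129
finger_force: 70.9
time: 12.53
ee_pos: [575.8, -16.5, 20.3]
tool_rot: [[-1.0, 0.012, -0.001], [0.012, 1.0, -0.0], [0.001, -0.0, -1.0]]
ft_force: [-20.9, 0.2, 44.6]
width: 0.131
finger_force: 65.7
```

```bash
python3 -m jog '{"grip":[0.35,0.35,0.35,0.35,0.35],"linear":[[0,0,0],[0,0,0],[0,0,0],[0,0,-0.02],[0,0,-0.06]],"turn":[0,0,0,0,0]}' >/dev/null
python3 -m jog '{"grip":[0.35,0.35,1,1,1],"linear":[[0,0,-0.04],[0,0,-0.08],[0,0,-0.12],[0,0,-0.14],[0,0,-0.14]],"turn":[0,0,0,0,0]}'
python3 - <<'E'
from h import *
c,T,P=shot("w7")
print("placed:");clusters(P,c["img"],43,49.5,(480,620,-60,60),60);clusters(P,c["img"],9,13,(530,620,-45,10),60)
print("pins/others");clusters(P,c["img"],14.5,24,(450,630,-60,60),20)
clusters(P,c["img"],38,43,(380,620,150,420),40)
to(405.5,369,100,57.5);to(560,354,100,88.7)
E
```

```text
time: 13.37
ee_pos: [577.7, -16.4, 172.0]
tool_rot: [[-1.0, 0.012, 0.005], [0.012, 1.0, -0.0], [-0.005, 0.0, -1.0]]
ft_force: [0.7, 0.3, -0.2]
width: 0.764
finger_force: 0.0
placed:
426 c [574.3 -17. ] size [11.  25.5] ang 89.5 z 47.9 px 323 187 bgr [ 90 157 195]
2248 c [574.3 -16.6] size [40.9 70.6] ang 89.4 z 11.9 px 323 174 bgr [147 158 160]
pins/others
76 c [474.8 -16.2] size [6.7 7. ] ang 89.1 z 18.8 px 323 62 bgr [67 70 69]
83 c [475.8  37.6] size [7.6 7.4] ang 5.5 z 18.5 px 387 62 bgr [68 70 69]
65 c [524.8 -16.8] size [7.1 7. ] ang 88.2 z 18.8 px 323 124 bgr [67 71 72]
69 c [525.5  37.3] size [7.  7.7] ang 0.4 z 18.5 px 384 123 bgr [65 68 68]
64 c [550.5 -17.2] size [7.2 7.1] ang 89.9 z 18.6 px 323 153 bgr [66 71 72]
65 c [551.4  36.9] size [7.7 6.9] ang 45.8 z 18.6 px 382 153 bgr [66 70 70]
33 c [561.9 -17.3] size [ 1. 11.] ang 2.6 z 19.4 px 323 165 bgr [57 81 99]
60 c [601.   36.3] size [6.9 7.5] ang 8.6 z 18.3 px 379 205 bgr [67 69 69]
52 c [600.7 -17.7] size [6.2 7.8] ang 6.8 z 18.7 px 323 205 bgr [72 81 82]
546 c [541.8 229.4] size [13.8 26. ] ang 54.4 z 41.6 px 621 143 bgr [ 61 130 195]
lin [0.235  0.5111 0.0926] turn 0.1767 mm [176.3 383.3  69.5] deg 31.8 q7 1.51
lin [0.0288 0.4936 0.0932] turn 0.0034 mm [ 21.6 370.2  69.9] deg 0.6 q7 1.51
```

Plate 1 is flush on its pins: its top face reads z 11.9 and both pins come through. Next is the plate at (560,352).

```bash
python3 -m jog '{"grip":[1,1,1,1,1],"linear":[[0.005,0.05,0],[0.01,0.1,0],[0.015,0.15,0],[0.02,0.2,0],[0.022,0.25,0]],"turn":[0,0,0,0,0]}' >/dev/null
python3 -m jog '{"grip":[1,1,1,1,1],"linear":[[0,0.05,0],[0,0.1,0],[0,0.15,0],[0,0.2,0],[0,0.24,0]],"turn":[0,0,0,0,0]}' >/dev/null
python3 -m jog '{"grip":[1,1,1,1,1],"linear":[[0,0,0],[0,0,0],[0,0,0],[0,0,0],[0,0,0]],"turn":[0,0,0,0,0]}'
python3 - <<'E'
from h import *
c,T,P=shot("w8")
clusters(P,c["img"],38,46,(500,620,300,400),60)
clusters(P,c["img"],3,8,(500,620,290,410),60)
to(560,354,12.5,88.7)
E
```

```text
time: 14.67
ee_pos: [564.4, 350.0, 168.3]
tool_rot: [[-1.0, 0.014, -0.0], [0.014, 1.0, -0.001], [0.0, -0.001, -1.0]]
ft_force: [0.2, 0.4, -0.7]
width: 1.0
finger_force: 0.0
418 c [559.4 355.4] size [11.1 25.3] ang 89.2 z 42.0 px 330 185 bgr [ 85 151 188]
2438 c [559.6 355.4] size [39.8 70.9] ang 88.5 z 6.0 px 329 173 bgr [140 151 154]
lin [0.0059 0.0051 0.2079] turn 0.0029 mm [  4.4   3.8 155.9] deg 0.5 q7 0.89
```

```bash
python3 -m jog '{"grip":[0.6,0.6,0.6,0.6,0.6],"linear":[[0.0065,0.0078,0.04],[0.0065,0.0078,0.08],[0.0065,0.0078,0.12],[0.0065,0.0078,0.16],[0.0065,0.0078,0.19]],"turn":[0,0,0,0,0]}' >/dev/null
python3 -m jog '{"grip":[0.6,0.6,0,0,0],"linear":[[0,0,0.017],[0,0,0.017],[0,0,0.017],[0,0,0.017],[0,0,0.017]],"turn":[0,0,0,0,0]}' 60 >/dev/null
python3 -m jog '{"grip":[0,0,0,0,0],"linear":[[0,0,0],[0,0,0],[0,0,0],[0,0,-0.03],[0,0,-0.07]],"turn":[0,0,0,0,0]}'
python3 -m jog '{"grip":[0,0,0,0,0],"linear":[[0,0,-0.03],[0,0,-0.05],[0,0,-0.05],[0,0,-0.05],[0,0,-0.05]],"turn":[0,0,0,0,0]}'
python3 - <<'E'
from h import *
c,T,P=shot("w9");held("w9")
to(500.6,-15.8,100,89.3)
E
```

```text
time: 15.97
ee_pos: [558.2, 356.5, 65.2]
tool_rot: [[-1.0, 0.012, -0.003], [0.012, 1.0, -0.002], [0.003, -0.002, -1.0]]
ft_force: [0.6, 0.2, 0.2]
width: 0.128
finger_force: 58.6
time: 16.38
ee_pos: [559.0, 357.0, 102.9]
tool_rot: [[-1.0, 0.012, -0.0], [0.012, 1.0, -0.0], [0.0, -0.0, -1.0]]
ft_force: [-0.8, 0.3, -1.9]
width: 0.129
finger_force: 58.7
plate top z in tool 8.7 x max 35.1 y [-20.   19.3]
hole px 324 208 tool [25.8 -0.3  8.7] area 309.0
lin [ 0.0716 -0.4977  0.0037] turn 0.0 mm [  53.7 -373.3    2.8] deg 0.0 q7 0.87
```

```bash
python3 -m jog '{"grip":[0,0,0,0,0],"linear":[[0.007,-0.045,0],[0.014,-0.09,0],[0.021,-0.14,0],[0.03,-0.19,0],[0.037,-0.24,0]],"turn":[0,0,0,0,0]}' >/dev/null
python3 -m jog '{"grip":[0,0,0,0,0],"linear":[[0.007,-0.05,0],[0.014,-0.1,0],[0.021,-0.16,0],[0.03,-0.21,0],[0.036,-0.24,0]],"turn":[0,0,0,0,0]}' >/dev/null
python3 -m jog '{"grip":[0,0,0,0,0],"linear":[[0,-0.018,0],[0,-0.018,0],[0,-0.018,0.02],[0,-0.018,0.04],[0,-0.018,0.06]],"turn":[0,0,0,0,0]}' >/dev/null
python3 -m jog '{"grip":[0,0,0,0,0],"linear":[[0,0,0],[0,0,0],[0,0,0],[0,0,0],[0,0,0]],"turn":[0,0,0,0,0]}'
python3 - <<'E'
from h import *
shot("w10");held("w10")
to(499.7,-15.8,21,89.3)
E
```

```text
time: 18.1
ee_pos: [500.4, -15.5, 59.0]
tool_rot: [[-1.0, 0.012, 0.001], [0.012, 1.0, -0.0], [-0.001, -0.0, -1.0]]
ft_force: [0.5, 0.4, -1.1]
width: 0.126
finger_force: 58.8
plate top z in tool 8.9 x max 35.1 y [-20.1  19.3]
hole px 323 208 tool [25.6 -0.4  8.9] area 310.0
lin [ 0.0009 -0.0004  0.0505] turn 0.0001 mm [ 0.7 -0.3 37.9] deg 0.0 q7 1.48
```

```bash
python3 -m jog '{"grip":[0,0,0,0,0],"linear":[[0.001,0,0.015],[0.001,0,0.03],[0.001,0,0.04],[0.001,0,0.043],[0.001,0,0.043]],"turn":[0,0,0,0,0]}' 
python3 -m jog '{"grip":[0,0,0,0,0],"linear":[[0,0,0.002],[0,0,0.004],[0,0,0.006],[0,0,0.0075],[0,0,0.0075]],"turn":[0,0,0,0,0]}'
```

```text
time: 18.57
ee_pos: [498.8, -15.6, 25.0]
tool_rot: [[-1.0, 0.012, -0.001], [0.012, 1.0, -0.0], [0.001, -0.0, -1.0]]
ft_force: [0.8, 0.3, -0.4]
width: 0.128
finger_force: 58.8
time: 18.98
ee_pos: [499.2, -15.6, 21.1]
tool_rot: [[-1.0, 0.012, -0.0], [0.012, 1.0, -0.0], [0.0, -0.0, -1.0]]
ft_force: [-7.1, 0.2, 17.0]
width: 0.128
finger_force: 61.3
```

```bash
python3 -m jog '{"grip":[0,0,0.35,0.35,0.35],"linear":[[0,0,0.001],[0,0,0.001],[0,0,0.001],[0,0,0.001],[0,0,-0.02]],"turn":[0,0,0,0,0]}' >/dev/null
python3 -m jog '{"grip":[0.35,0.35,1,1,1],"linear":[[0,0,-0.05],[0,0,-0.1],[0,0,-0.15],[0,0,-0.18],[0,0,-0.18]],"turn":[0,0,0,0,0]}' >/dev/null
python3 -m jog '{"grip":[1,1,1,1,1],"linear":[[0,0,0],[0,0,0],[0,0,0],[0,0,0],[0,0,0]],"turn":[0,0,0,0,0]}'
python3 - <<'E'
from h import *
c,T,P=shot("w11")
print("placed:");clusters(P,c["img"],43,49.5,(460,620,-60,60),60);clusters(P,c["img"],9.5,13.5,(450,620,-45,10),60)
print("pins/others");clusters(P,c["img"],14.5,24,(450,630,-60,60),20)
to(405.5,369,175,57.5)
E
```

```text
time: 20.23
ee_pos: [498.9, -15.6, 169.6]
tool_rot: [[-1.0, 0.012, -0.001], [0.012, 1.0, -0.0], [0.001, -0.0, -1.0]]
ft_force: [-0.0, -0.7, -0.2]
width: 1.002
finger_force: 0.0
placed:
412 c [498.5 -16.1] size [11.  25.6] ang 89.2 z 47.9 px 323 192 bgr [ 86 153 192]
387 c [574.3 -17.2] size [11.9 26.7] ang 89.6 z 47.7 px 323 272 bgr [ 86 151 190]
2401 c [498.8 -16.3] size [40.  70.1] ang 89.2 z 11.9 px 323 179 bgr [143 154 157]
1854 c [574.6 -17.2] size [40.1 71.3] ang 89.4 z 11.9 px 323 251 bgr [140 152 154]
pins/others
62 c [474.5 -15.9] size [6.3 7.8] ang 89.4 z 18.8 px 323 157 bgr [65 68 68]
62 c [475.1  37.8] size [7.1 7. ] ang 25.9 z 18.7 px 383 157 bgr [63 66 65]
28 c [486.2 -16.1] size [11.9  1.1] ang 88.8 z 19.3 px 323 170 bgr [61 78 94]
60 c [524.8  37.3] size [7.3 7.3] ang 42.8 z 18.5 px 380 209 bgr [64 68 67]
48 c [524.6 -16.5] size [6.1 7. ] ang 6.5 z 18.7 px 323 210 bgr [71 79 79]
56 c [550.1 -16.9] size [6.8 7.3] ang 89.7 z 18.5 px 323 235 bgr [64 68 67]
56 c [550.9  36.8] size [6.9 7.6] ang 20.2 z 18.4 px 378 235 bgr [62 64 66]
51 c [561.7 -17. ] size [ 1.4 10.8] ang 3.8 z 19.2 px 323 247 bgr [39 70 92]
53 c [600.5  36.1] size [6.7 7. ] ang 28.9 z 18.4 px 376 280 bgr [65 67 68]
lin [ 0.1308  0.5113 -0.0069] turn 0.1767 mm [ 98.1 383.5  -5.2] deg 31.8 q7 1.5
```

Two plates are now flush. On to the third, at (405,368).

```bash
python3 -m jog '{"grip":[1,1,1,1,1],"linear":[[0.012,0.05,0],[0.025,0.1,0],[0.038,0.15,0],[0.05,0.2,0],[0.065,0.25,0]],"turn":[0,0,0,0,0]}' >/dev/null
python3 -m jog '{"grip":[1,1,1,1,1],"linear":[[0.012,0.05,0],[0.025,0.1,0],[0.038,0.15,0],[0.05,0.2,0],[0.065,0.26,0]],"turn":[0.035,0.07,0.105,0.14,0.175]}' >/dev/null
python3 -m jog '{"grip":[1,1,1,1,1],"linear":[[0,0,0],[0,0,0],[0,0,0],[0,0,0],[0,0,0]],"turn":[0,0,0,0,0]}'
python3 - <<'E'
from h import *
c,T,P=shot("w12")
clusters(P,c["img"],38,46,(340,500,300,450),60)
clusters(P,c["img"],3,8,(340,500,300,450),60)
to(405.5,369,12.5,57.5)
E
```

```text
time: 21.53
ee_pos: [411.9, 347.2, 170.4]
tool_rot: [[-0.855, 0.518, 0.0], [0.518, 0.855, -0.0], [-0.0, -0.0, -1.0]]
ft_force: [-0.5, 0.3, 0.5]
width: 1.003
finger_force: 0.0
446 c [407.  370.1] size [12.  26.2] ang 56.8 z 41.9 px 344 171 bgr [ 86 152 190]
2407 c [407.  370.1] size [40.1 70.2] ang 56.5 z 6.0 px 342 160 bgr [141 153 156]
lin [0.0222 0.0203 0.2106] turn 0.007 mm [ 16.7  15.2 157.9] deg 1.3 q7 0.19
```

```bash
python3 -m jog '{"grip":[0.6,0.6,0.6,0.6,0.6],"linear":[[0.0213,0.0234,0.03],[0.0213,0.0234,0.07],[0.0213,0.0234,0.11],[0.0213,0.0234,0.15],[0.0213,0.0234,0.19]],"turn":[0.0115,0.0115,0.0115,0.0115,0.0115]}' >/dev/null
python3 -m jog '{"grip":[0.6,0.6,0,0,0],"linear":[[0,0,0.02],[0,0,0.02],[0,0,0.02],[0,0,0.02],[0,0,0.02]],"turn":[0,0,0,0,0]}' 60 >/dev/null
python3 -m jog '{"grip":[0,0,0,0,0],"linear":[[0,0,0],[0,0,0],[0,0,0],[0,0,-0.03],[0,0,-0.07]],"turn":[0,0,0,0,0]}' >/dev/null
python3 -m jog '{"grip":[0,0,0,0,0],"linear":[[0,0,-0.03],[0,0,-0.05],[0,0,-0.05],[0,0,-0.05],[0,0,-0.05]],"turn":[0,0,0,0,0]}'>/dev/null
python3 -m jog '{"grip":[0,0,0,0,0],"linear":[[0,0,0],[0,0,0],[0,0,0],[0,0,0],[0,0,0]],"turn":[-0.036,-0.072,-0.108,-0.144,-0.181]}'
python3 - <<'E'
from h import *
c,T,P=shot("w13");held("w13")
to(499.8,38,100,89.3)
E
```

```text
time: 23.67
ee_pos: [406.2, 371.3, 101.8]
tool_rot: [[-1.0, 0.006, -0.001], [0.006, 1.0, -0.001], [0.001, -0.001, -1.0]]
ft_force: [-0.0, 0.2, -0.6]
width: 0.13
finger_force: 58.9
plate top z in tool 8.5 x max 34.6 y [-19.8  19.5]
hole px 324 210 tool [25.2 -0.1  8.5] area 306.0
lin [-0.1232 -0.4447  0.0028] turn 0.005 mm [ -92.4 -333.5    2.1] deg 0.9 q7 0.61
```

```bash
python3 -m jog '{"grip":[0,0,0,0,0],"linear":[[-0.013,-0.045,0],[-0.026,-0.09,0],[-0.039,-0.14,0],[-0.052,-0.18,0],[-0.0633,-0.222,0]],"turn":[0,0,0,0,0]}' >/dev/null
python3 -m jog '{"grip":[0,0,0,0,0],"linear":[[-0.013,-0.045,0],[-0.026,-0.09,0],[-0.039,-0.14,0],[-0.052,-0.18,0],[-0.0633,-0.222,0]],"turn":[0,0,0,0.005,0.005]}' >/dev/null
python3 -m jog '{"grip":[0,0,0,0,0],"linear":[[0,0,0.02],[0,0,0.04],[0,0,0.058],[0,0,0.058],[0,0,0.058]],"turn":[0,0,0,0,0]}' >/dev/null
python3 -m jog '{"grip":[0,0,0,0,0],"linear":[[0,0,0],[0,0,0],[0,0,0],[0,0,0],[0,0,0]],"turn":[0,0,0,0,0]}'
python3 - <<'E'
from h import *
shot("w14");held("w14")
to(499.2,38,21,89.3)
E
```

```text
time: 25.38
ee_pos: [498.0, 37.6, 59.8]
tool_rot: [[-1.0, 0.027, 0.001], [0.027, 1.0, -0.0], [-0.001, -0.0, -1.0]]
ft_force: [0.1, -0.2, -1.8]
width: 0.129
finger_force: 59.1
plate top z in tool 8.4 x max 34.5 y [-20.   19.2]
hole px 324 209 tool [25.3 -0.4  8.4] area 304.0
lin [-0.0016  0.0006  0.0516] turn -0.0048 mm [-1.2  0.4 38.7] deg -0.9 q7 1.27
```

```bash
python3 -m jog '{"grip":[0,0,0,0,0],"linear":[[-0.0016,0,0.01],[-0.0016,0,0.02],[-0.0016,0,0.03],[-0.0016,0,0.04],[-0.0016,0,0.044]],"turn":[-0.005,-0.005,-0.005,-0.005,-0.005]}' 
python3 -m jog '{"grip":[0,0,0,0,0],"linear":[[0,0,0.002],[0,0,0.004],[0,0,0.006],[0,0,0.0075],[0,0,0.0075]],"turn":[0,0,0,0,0]}'
```

```text
time: 25.85
ee_pos: [498.7, 37.7, 25.1]
tool_rot: [[-1.0, 0.011, -0.001], [0.011, 1.0, 0.0], [0.001, 0.0, -1.0]]
ft_force: [1.9, -0.3, 0.7]
width: 0.131
finger_force: 59.1
time: 26.27
ee_pos: [499.0, 37.5, 20.8]
tool_rot: [[-1.0, 0.012, 0.0], [0.012, 1.0, -0.0], [-0.0, -0.0, -1.0]]
ft_force: [0.6, 0.1, -2.3]
width: 0.126
finger_force: 59.0
```

```bash
python3 -m jog '{"grip":[0,0,0,0.35,0.35],"linear":[[0,0,0.001],[0,0,0.002],[0,0,0.002],[0,0,0.002],[0,0,0.002]],"turn":[0,0,0,0,0]}'
python3 -m jog '{"grip":[0.35,0.35,0.5,1,1],"linear":[[0,0,0],[0,0,-0.05],[0,0,-0.1],[0,0,-0.15],[0,0,-0.2]],"turn":[0,0,0,0,0]}' >/dev/null
python3 -m jog '{"grip":[1,1,1,1,1],"linear":[[-0.02,0,0],[-0.04,0,0],[-0.05,0,0],[-0.05,0,0],[-0.05,0,0]],"turn":[0,0,0,0,0]}'
python3 - <<'E'
from h import *
c,T,P=shot("w15")
print("placed:");clusters(P,c["img"],43,49.5,(460,620,-60,60),60);clusters(P,c["img"],9.5,13.5,(450,620,-45,60),60)
print("handle");clusters(P,c["img"],49.6,55,(500,580,60,120),60)
c,T,P=cloud("top");cv2.imwrite("pics/top1.png",c["img"][100:320,130:530]); clusters(P,c["img"],30,60,(300,650,150,450))
E
```

```text
time: 26.68
ee_pos: [499.1, 37.5, 19.6]
tool_rot: [[-1.0, 0.012, 0.0], [0.012, 1.0, -0.0], [-0.0, -0.0, -1.0]]
ft_force: [0.6, 0.8, -0.3]
width: 0.348
finger_force: 0.0
time: 27.52
ee_pos: [535.8, 37.2, 168.5]
tool_rot: [[-1.0, 0.011, -0.002], [0.011, 1.0, 0.0], [0.002, -0.0, -1.0]]
ft_force: [-0.4, 0.5, -0.6]
width: 0.997
finger_force: 0.0
placed:
508 c [498.4 -16.3] size [12.4 25.5] ang 89.5 z 47.9 px 257 149 bgr [ 85 151 190]
485 c [499.   36.9] size [11.9 25.3] ang 88.9 z 47.9 px 323 148 bgr [ 89 156 192]
417 c [574.1 -17. ] size [12.1 26.2] ang 89.6 z 47.9 px 262 235 bgr [ 84 150 189]
2502 c [499.  -16.6] size [40.6 69.3] ang 89.5 z 12.0 px 265 140 bgr [141 152 154]
2675 c [499.7  37.2] size [40.7 69.3] ang 89.3 z 12.0 px 323 141 bgr [146 157 160]
1954 c [574.  -17.2] size [40.4 70.3] ang 89.6 z 12.0 px 269 217 bgr [133 145 148]
handle
733 c [538.5  88.1] size [12.4 43.7] ang 88.4 z 51.7 px 385 196 bgr [36 53 89]
58 c [540.7 227.3] size [12.1 25.6] ang 51.9 z 39.9 px 241 209 bgr [ 24 116 193]
67 c [315.2 253.8] size [26.3 12.7] ang 64.7 z 40.6 px 230 302 bgr [139  64 123]
```

View pics/top1.png

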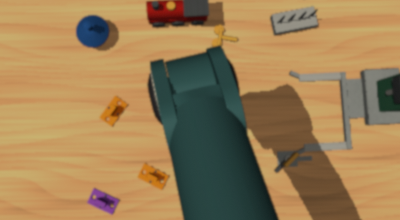

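The top view shows no other steel plate left on the bench, only the orange and purple ones. All three are flush on the tray. Next I'll measure the bed from above.

```bash
python3 -m jog '{"grip":[1,1,1,1,1],"linear":[[0,-0.04,-0.02],[0,-0.08,-0.04],[0,-0.12,-0.06],[0,-0.17,-0.08],[0,-0.22,-0.08]],"turn":[0,0,0,0,0]}' >/dev/null
python3 -m jog '{"grip":[1,1,1,1,1],"linear":[[0,-0.04,0],[0,-0.08,0],[0,-0.12,0],[0,-0.15,0],[0,-0.15,0]],"turn":[0,0,0,0,0]}' >/dev/null
python3 -m jog '{"grip":[1,1,1,1,1],"linear":[[0,0,0],[0,0,0],[0,0,0],[0,0,0],[0,0,0]],"turn":[0,0,0,0,0]}'
python3 - <<'E'
from h import *
c,T,P=shot("w16")
clusters(P,c["img"],44,58,(300,600,-350,-100),100)
m=(P[...,2]>11)&(P[...,2]<18)&(P[...,1]<-230)&(P[...,1]>-440)&(P[...,0]>400)&(P[...,0]<660)
Q=P[m]
for a in range(-236,-380,-12):
    k=Q[abs(Q[:,1]-a)<3][:,0]
    if len(k)<5: continue
    lo=k[k<528];hi=k[k>=528]
    print(a,len(k),"low ch",np.round(np.percentile(lo,[2,98]),1) if len(lo)>4 else None,"high ch",np.round(np.percentile(hi,[2,98]),1) if len(hi)>4 else None)
for a in range(450,620,20):
    k=Q[abs(Q[:,0]-a)<3][:,1]
    if len(k)>5: print("x",a,np.round(np.percentile(k,[2,50,98]),1))
E
```

```text
time: 28.87
ee_pos: [533.5, -239.5, 229.4]
tool_rot: [[-1.0, 0.01, 0.0], [0.01, 1.0, 0.0], [-0.0, 0.0, -1.0]]
ft_force: [0.9, -0.1, -0.2]
width: 1.002
finger_force: 0.0
608 c [ 413.9 -208.8] size [10.  43.8] ang 43.8 z 51.8 px 357 45 bgr [ 98 170 199]
-236 122 low ch [423.1 435.2] high ch [621.3 632.7]
-248 162 low ch [429.6 449. ] high ch [609.  627.5]
-260 197 low ch [433.3 451.4] high ch [609.3 628. ]
-272 201 low ch [433.1 451.3] high ch [609.8 628.3]
-284 193 low ch [433.9 452.1] high ch [610.  628.4]
-296 196 low ch [433.8 452. ] high ch [610.4 629.5]
-308 196 low ch [434.6 452.9] high ch [610.9 629.6]
-320 195 low ch [434.8 452.8] high ch [611.1 629.5]
-332 193 low ch [435.3 453.6] high ch [611.7 630.9]
-344 186 low ch [436.2 453.5] high ch [612.1 630.4]
-356 944 low ch [437.1 526. ] high ch [530.2 630. ]
-368 128 low ch [437.  513.3] high ch None
x 450 [-364.7 -311.  -253.2]
x 470 [-366.9 -360.5 -354.6]
x 490 [-365.6 -359.2 -354. ]
x 510 [-408.1 -360.3 -353.5]
x 530 [-407.3 -359.6 -352.7]
x 550 [-406.5 -359.7 -352.1]
x 570 [-405.9 -357.7 -351.4]
x 590 [-405.4 -357.6 -350.8]
x 610 [-404.2 -297.4 -246.3]
```

View pics/w16.png

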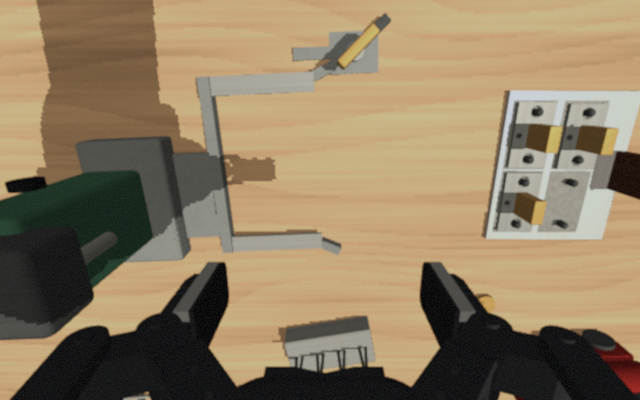

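The view shows the bed's channels at rows 85 and 240, the stop at column 213, and the nut at (360,40) turned clear. The loaded tray is at right with three plates seated. The bed axis is (0.032,-1) and bed_home ≈ (531,-287). Next, grip the handle.

```bash
python3 -m jog '{"grip":[1,1,1,1,1],"linear":[[0,0.04,0],[0,0.08,0],[0,0.13,0],[0,0.18,0],[-0.001,0.2376,0]],"turn":[0,0,0,0,0]}' >/dev/null
python3 -m jog '{"grip":[1,1,1,1,1],"linear":[[0,0.05,0],[0,0.1,0],[0,0.15,0],[-0.001,0.2,0],[-0.001,0.2,0.05]],"turn":[0,0,0,0,0]}' >/dev/null
python3 -m jog '{"grip":[0.6,0.6,0.6,0.6,0.6],"linear":[[0,0,0.04],[0,0,0.08],[0,0,0.08],[0,0,0.08],[0,0,0.08]],"turn":[0,0,0,0,0]}'
python3 - <<'E'
from h import *
c,T,P=shot("w17")
clusters(P,c["img"],45,58,(500,580,60,120),60)
to(538.5,88.6,19,89.3)
E
```

```text
time: 30.17
ee_pos: [539.4, 86.6, 133.5]
tool_rot: [[-1.0, 0.011, 0.002], [0.011, 1.0, 0.0], [-0.002, 0.0, -1.0]]
ft_force: [-0.3, 0.3, 0.1]
width: 0.599
finger_force: 0.0
954 c [538.6  88.5] size [11.5 43.4] ang 89.2 z 51.9 px 326 205 bgr [39 57 94]
lin [0.0018 0.0028 0.1531] turn 0.0002 mm [  1.4   2.1 114.8] deg 0.0 q7 1.22
```

```bash
python3 -m jog '{"grip":[0.6,0.6,0.6,0.6,0.6],"linear":[[0.001,0.0028,0.03],[0.001,0.0028,0.07],[0.001,0.0028,0.11],[0.001,0.0028,0.14],[0.001,0.0028,0.153]],"turn":[0,0,0,0,0]}'  >/dev/null
python3 -m jog '{"grip":[0.6,0.3,0,0,0],"linear":[[0,0,0],[0,0,0],[0,0,0],[0,0,0],[0,0,0]],"turn":[0,0,0,0,0]}' 60
python3 -m jog '{"grip":[0,0,0,0,0],"linear":[[0,0,0],[0,0,0],[0,0,0],[0,-0.005,0],[0,-0.01,0]],"turn":[0,0,0,0,0]}'
python3 -c "
from h import *
to(524.1,-67.2,19,91.83)"
```

```text
time: 31.05
ee_pos: [538.8, 88.6, 18.8]
tool_rot: [[-1.0, 0.012, 0.002], [0.012, 1.0, 0.0], [-0.002, 0.0, -1.0]]
ft_force: [-1.8, -0.4, 11.6]
width: 0.131
finger_force: 58.9
time: 31.47
ee_pos: [538.9, 82.5, 18.8]
tool_rot: [[-1.0, 0.01, 0.003], [0.01, 1.0, 0.002], [-0.003, 0.002, -1.0]]
ft_force: [-0.4, 8.3, 8.6]
width: 0.135
finger_force: 58.8
lin [ 0.0178 -0.1998 -0.0007] turn -0.0134 mm [  13.3 -149.8   -0.6] deg -2.4 q7 1.17
```

```bash
python3 -m jog '{"grip":[0,0,0,0,0],"linear":[[0.001,-0.015,0],[0.003,-0.035,0],[0.005,-0.055,0],[0.007,-0.075,0],[0.009,-0.1,0]],"turn":[0,-0.002,-0.004,-0.006,-0.007]}' >/dev/null
python3 -m jog '{"grip":[0,0,0,0,0],"linear":[[0.002,-0.02,0],[0.004,-0.04,0],[0.006,-0.06,0],[0.008,-0.08,0],[0.009,-0.1,0]],"turn":[-0.001,-0.003,-0.005,-0.006,-0.007]}'
python3 -m jog '{"grip":[0,0,0,0,0],"linear":[[0,0,0],[0,0,0],[0,0,0],[0,0,0],[0,0,0]],"turn":[0,0,0,0,0]}'
python3 - <<'E'
from h import *
c,T,P=shot("w18")
to(524.1,-67.2,19,91.83)
print("handle");clusters(P,c["img"],49.6,56,(480,580,-100,-40),60)
print("plates");clusters(P,c["img"],43,49.5,(420,640,-220,-90),60);clusters(P,c["img"],9.5,13.5,(420,640,-230,-80),60);
print("tray");clusters(P,c["img"],3.5,9,(420,640,-260,-40),60)
E
```

```text
time: 32.3
ee_pos: [525.5, -68.4, 18.8]
tool_rot: [[-0.999, -0.034, 0.003], [-0.034, 0.999, 0.001], [-0.003, 0.001, -1.0]]
ft_force: [0.0, 9.7, 9.8]
width: 0.132
finger_force: 59.7
time: 32.72
ee_pos: [525.4, -71.0, 18.8]
tool_rot: [[-1.0, -0.031, 0.003], [-0.031, 1.0, -0.002], [-0.003, -0.002, -1.0]]
ft_force: [0.3, -10.0, 11.0]
width: 0.131
finger_force: 60.0
lin [ 0.0017  0.005  -0.0003] turn -0.0003 mm [ 1.2  3.8 -0.2] deg -0.1 q7 1.49
handle
3222 c [524.7 -68.6] size [44.1 25.1] ang 13.1 z 51.9 px 323 299 bgr [24 34 56]
plates
2884 c [ 490.2 -177.8] size [26.3 14. ] ang 1.6 z 47.9 px 39 205 bgr [ 52  97 127]
2495 c [ 489.9 -124.1] size [26.3 12.9] ang 1.3 z 47.9 px 184 209 bgr [ 54  99 129]
1371 c [ 563.1 -175.4] size [22.  13.4] ang 1.7 z 47.8 px 82 361 bgr [ 51  96 126]
83 c [ 421.8 -204.3] size [1.7 8. ] ang 23.7 z 11.5 px 6 17 bgr [73 78 80]
8605 c [ 490.5 -178.8] size [70.5 42.5] ang 1.4 z 12.1 px 104 172 bgr [ 91  99 100]
7994 c [ 490.6 -124.4] size [70.7 40.8] ang 1.8 z 12.1 px 219 171 bgr [154 165 168]
4376 c [ 558.9 -176. ] size [57.3 41.7] ang 1.7 z 12.1 px 127 291 bgr [ 91  98 100]
70 c [ 537.6 -120.8] size [7.8 3.4] ang 66.5 z 11.7 px 227 275 bgr [34 35 35]
tray
159 c [ 422.9 -205.9] size [ 3.4 12.1] ang 18.4 z 5.5 px 15 22 bgr [77 83 84]
29929 c [ 508.4 -136.3] size [130.7 140.9] ang 1.8 z 7.2 px 218 174 bgr [154 166 169]
686 c [590.5 -72.4] size [18.3 25.8] ang 88.4 z 7.0 px 316 358 bgr [196 208 211]
161 c [ 596.4 -140.5] size [ 4.1 22.5] ang 46.4 z 7.4 px 202 358 bgr [144 156 159]
377 c [ 621.3 -238.1] size [26.6  4.2] ang 69.7 z 6.1 px 45 388 bgr [72 77 77]
```

View pics/w18.png

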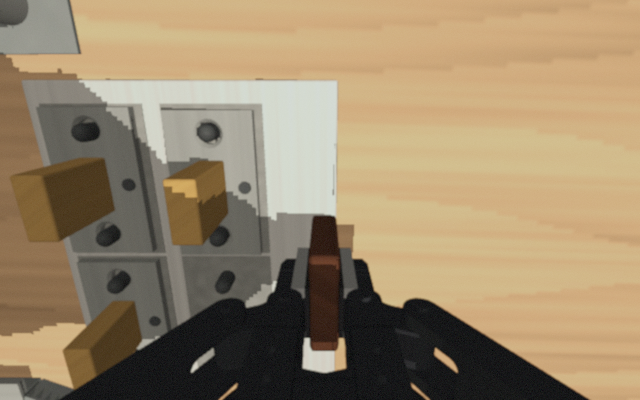

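The tray is held at 1.8° with all three plates still on their pins, at the left. It's parallel to the bed and about 1 mm off-centre. Sliding it in.

```bash
python3 -m jog '{"grip":[0,0,0,0,0],"linear":[[0.0015,-0.01,0],[0.0015,-0.025,0],[0.0015,-0.04,0],[0.0015,-0.055,0],[0.0015,-0.07,0]],"turn":[0,0,0,0,0]}'
python3 -m jog '{"grip":[0,0,0,0,0],"linear":[[0,-0.012,0],[0,-0.025,0],[0,-0.04,0],[0,-0.055,0],[0,-0.07,0]],"turn":[0,0,0,0,0]}'
python3 -c "
from h import *
to(529,-217.2,19,91.83)"
```

```text
time: 33.18
ee_pos: [526.2, -120.6, 18.8]
tool_rot: [[-0.999, -0.034, 0.003], [-0.034, 0.999, 0.001], [-0.003, 0.001, -1.0]]
ft_force: [-0.8, 9.5, 10.9]
width: 0.132
finger_force: 60.4
time: 33.6
ee_pos: [527.9, -173.2, 18.8]
tool_rot: [[-0.999, -0.034, 0.003], [-0.034, 0.999, 0.001], [-0.003, 0.001, -1.0]]
ft_force: [-0.6, 10.0, 12.0]
width: 0.131
finger_force: 60.4
lin [ 0.0005 -0.0587 -0.0003] turn 0.0007 mm [  0.4 -44.   -0.2] deg 0.1 q7 1.68
```

```bash
python3 -m jog '{"grip":[0,0,0,0,0],"linear":[[0,-0.012,0],[0,-0.025,0],[0,-0.035,0],[0,-0.045,0],[0,-0.05,0]],"turn":[0,0,0,0,0]}'
python3 -m jog '{"grip":[0,0,0,0,0],"linear":[[0,-0.001,0],[0,-0.002,0],[0,-0.003,0],[0,-0.004,0],[0,-0.005,0]],"turn":[0,0,0,0,0]}'
```

```text
time: 34.02
ee_pos: [529.0, -211.3, 18.8]
tool_rot: [[-0.999, -0.033, 0.003], [-0.033, 0.999, 0.0], [-0.003, 0.0, -1.0]]
ft_force: [-1.2, 10.5, 12.6]
width: 0.128
finger_force: 60.6
time: 34.43
ee_pos: [529.2, -213.9, 18.8]
tool_rot: [[-0.999, -0.034, 0.003], [-0.034, 0.999, 0.001], [-0.003, 0.001, -1.0]]
ft_force: [-1.1, 11.9, 13.0]
width: 0.128
finger_force: 60.6
```

```bash
python3 -m jog '{"grip":[0,0,0,0,0],"linear":[[0,-0.001,0],[0,-0.002,0],[0,-0.003,0],[0,-0.003,0],[0,-0.003,0]],"turn":[0,0,0,0,0]}' | sed -n '2p;4p'
python3 -m jog '{"grip":[0,0,0,0,0],"linear":[[0,-0.001,0],[0,-0.002,0],[0,-0.002,0],[0,-0.002,0],[0,-0.002,0]],"turn":[0,0,0,0,0]}'| sed -n '2p;4p'
```

```text
ee_pos: [529.3, -216.3, 18.8]
ft_force: [-0.4, 9.2, 11.5]
ee_pos: [529.4, -217.8, 18.8]
ft_force: [-0.2, 9.6, 12.1]
```

```bash
python3 -m jog '{"grip":[0,0,0,0,0],"linear":[[0,-0.0007,0],[0,-0.0013,0],[0,-0.0013,0],[0,-0.0013,0],[0,-0.0013,0]],"turn":[0,0,0,0,0]}' | sed -n '2p;4p'
python3 -m jog '{"grip":[0,0,0,0,0],"linear":[[0,-0.0007,0],[0,-0.0013,0],[0,-0.0013,0],[0,-0.0013,0],[0,-0.0013,0]],"turn":[0,0,0,0,0]}'| sed -n '2p;4p'
```

```text
ee_pos: [529.4, -218.2, 18.8]
ft_force: [-0.5, 11.6, 13.5]
ee_pos: [529.4, -218.3, 18.8]
ft_force: [-2.4, 17.0, 15.7]
```

The force rises and the motion stalls at y = -218.3, so the tray is against the stop. Release and inspect.

```bash
python3 -m jog '{"grip":[0.4,0.4,0.4,0.4,0.4],"linear":[[0,0,0],[0,0,0],[0,0,0],[0,0,-0.03],[0,0,-0.08]],"turn":[0,0,0,0,0]}' >/dev/null
python3 -m jog '{"grip":[0.5,1,1,1,1],"linear":[[0,0,-0.05],[0,0,-0.1],[0,0,-0.15],[0,0,-0.18],[0,0,-0.18]],"turn":[0,0,0,0,0]}' >/dev/null
python3 -m jog '{"grip":[1,1,1,1,1],"linear":[[0,0,0],[0,0,0],[0,0,0],[0,0,0],[0,0,0]],"turn":[0,0,0,0,0]}'
python3 - <<'E'
from h import *
c,T,P=shot("w19")
print("handle");clusters(P,c["img"],49.6,56,(480,580,-260,-180),60)
print("plates");clusters(P,c["img"],43,49.5,(440,640,-360,-230),60);clusters(P,c["img"],9.5,13,(455,608,-350,-225),60)
print("nut");clusters(P,c["img"],44,58,(360,460,-260,-150),60)
m=(abs(P[...,2]-7)<3)&(abs(P[...,0]-500)<25)&(P[...,1]<-190);print("rear edge y",np.percentile(P[m][:,1],[99]))
to(414,-208,175,43.7)
E
```

```text
time: 37.35
ee_pos: [527.7, -220.9, 211.2]
tool_rot: [[-0.999, -0.033, -0.001], [-0.033, 0.999, 0.001], [0.001, 0.001, -1.0]]
ft_force: [-0.3, -0.1, -0.1]
width: 1.001
finger_force: 0.0
handle
572 c [ 529.1 -219.1] size [43.2 11.6] ang 2.1 z 51.7 px 326 183 bgr [38 56 92]
plates
407 c [ 494.3 -325.6] size [25.9 12.8] ang 1.4 z 47.8 px 212 141 bgr [ 87 154 193]
381 c [ 493.6 -271.5] size [25.5 12. ] ang 1.9 z 47.8 px 270 143 bgr [ 89 156 195]
341 c [ 569.9 -322.7] size [26.1 12.6] ang 1.5 z 47.9 px 220 218 bgr [ 87 153 193]
1747 c [ 494.5 -326.2] size [70.2 41.8] ang 1.7 z 11.9 px 225 134 bgr [141 152 154]
1881 c [ 494.2 -272. ] size [69.3 40.8] ang 1.8 z 11.9 px 276 136 bgr [146 157 159]
1441 c [ 570.2 -322.8] size [70.9 40.9] ang 1.6 z 11.9 px 231 203 bgr [137 149 152]
nut
678 c [ 414.  -208.6] size [ 9.9 43.9] ang 44.9 z 51.8 px 343 50 bgr [ 95 165 196]
rear edge y [-215.37739541]
lin [0.151  0.0221 0.0487] turn 0.2676 mm [113.3  16.6  36.5] deg 48.2 q7 1.85
```

View pics/w19.png

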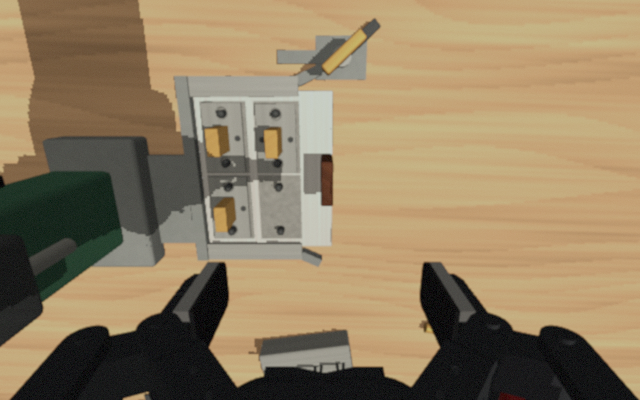

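The tray is home between the channels, its handle at (327,180), all three plates flush, the nut still open at (350,45). Now the nut.

```bash
python3 -m jog '{"grip":[1,1,1,1,1],"linear":[[0.03,0.004,0],[0.06,0.008,0],[0.09,0.012,0.01],[0.12,0.018,0.03],[0.151,0.022,0.0487]],"turn":[0.035,0.07,0.105,0.14,0.175]}' >/dev/null
python3 -m jog '{"grip":[0.6,0.6,0.6,0.6,0.6],"linear":[[0,0,0],[0,0,0],[0,0,0],[0,0,0],[0,0,0]],"turn":[0.035,0.07,0.0926,0.0926,0.0926]}' >/dev/null
python3 -m jog '{"grip":[0.6,0.6,0.6,0.6,0.6],"linear":[[0,0,0],[0,0,0],[0,0,0],[0,0,0],[0,0,0]],"turn":[0,0,0,0,0]}'
python3 - <<'E'
from h import *
c,T,P=shot("w20")
clusters(P,c["img"],44,58,(360,460,-260,-150),60)
to(414.2,-208,26,43.9)
E
```

```text
time: 38.65
ee_pos: [414.2, -208.2, 175.5]
tool_rot: [[-0.691, 0.723, -0.0], [0.723, 0.691, -0.0], [0.0, -0.0, -1.0]]
ft_force: [-0.2, 0.8, -0.2]
width: 0.6
finger_force: 0.0
598 c [ 413.1 -208.1] size [ 9.4 43.2] ang 44.0 z 51.8 px 323 189 bgr [ 85 150 189]
lin [0.0002 0.0002 0.1994] turn -0.001 mm [  0.2   0.2 149.5] deg -0.2 q7 1.12
```

```bash
python3 -m jog '{"grip":[0.6,0.6,0.6,0.6,0.6],"linear":[[0,0,0.04],[0,0,0.09],[0,0,0.14],[0,0,0.18],[0,0,0.1994]],"turn":[0,0,0,0,0]}' >/dev/null
python3 -m jog '{"grip":[0.6,0,0,0,0],"linear":[[0,0,0],[0,0,0],[0,0,0],[0,0,0],[0,0,0]],"turn":[0,0,0,0,0]}' 40 >/dev/null
python3 -m jog '{"grip":[0,0,0,0,0],"linear":[[0,0,0],[0,0,0],[0,0,0],[0,0,0],[0,0,0]],"turn":[0,0,0.02,0.05,0.08]}'
python3 -m jog '{"grip":[0,0,0,0,0],"linear":[[0,0,0],[0,0,0],[0,0,0],[0,0,0],[0,0,0]],"turn":[0.035,0.07,0.105,0.14,0.175]}'
python3 -m jog '{"grip":[0,0,0,0,0],"linear":[[0,0,0],[0,0,0],[0,0,0],[0,0,0],[0,0,0]],"turn":[0.035,0.07,0.105,0.14,0.175]}'
python3 -m jog '{"grip":[0,0,0,0,0],"linear":[[0,0,0],[0,0,0],[0,0,0],[0,0,0],[0,0,0]],"turn":[0.035,0.07,0.105,0.14,0.175]}'
```

```text
time: 39.95
ee_pos: [414.9, -208.8, 27.4]
tool_rot: [[-0.485, 0.874, 0.002], [0.874, 0.485, -0.001], [-0.002, 0.001, -1.0]]
ft_force: [-3.5, -0.5, 9.8]
width: 0.109
finger_force: 41.5
time: 40.37
ee_pos: [414.5, -208.9, 27.4]
tool_rot: [[0.044, 0.999, 0.001], [0.999, -0.044, -0.001], [-0.001, 0.001, -1.0]]
ft_force: [-6.8, -2.3, 13.4]
width: 0.106
finger_force: 42.0
time: 40.78
ee_pos: [414.1, -208.7, 27.3]
tool_rot: [[0.56, 0.829, 0.001], [0.829, -0.56, -0.0], [0.0, 0.001, -1.0]]
ft_force: [-9.2, -0.5, 17.2]
width: 0.108
finger_force: 42.6
time: 41.2
ee_pos: [413.9, -208.4, 27.3]
tool_rot: [[0.91, 0.414, 0.001], [0.414, -0.91, 0.001], [0.001, -0.0, -1.0]]
ft_force: [-12.9, -0.2, 22.1]
width: 0.109
finger_force: 43.3
```

```bash
python3 -m jog '{"grip":[0,0,0,0,0],"linear":[[0,0,0],[0,0,0],[0,0,0],[0,0,0],[0,0,0]],"turn":[0.025,0.05,0.075,0.09,0.1]}'
python3 -m jog '{"grip":[0,0,0,0,0],"linear":[[0,0,0],[0,0,0],[0,0,0],[0,0,0],[0,0,0]],"turn":[0.004,0.008,0.012,0.012,0.012]}'
python3 -c "
from h import *
print(observe()['ft_torque'])"
```

```text
time: 41.62
ee_pos: [413.8, -208.2, 27.2]
tool_rot: [[0.993, 0.115, 0.0], [0.115, -0.993, 0.001], [0.0, -0.001, -1.0]]
ft_force: [-12.8, 2.4, 26.3]
width: 0.107
finger_force: 43.9
time: 42.03
ee_pos: [413.8, -208.2, 27.2]
tool_rot: [[0.997, 0.08, 0.0], [0.08, -0.997, 0.001], [0.001, -0.001, -1.0]]
ft_force: [-12.3, 2.6, 26.0]
width: 0.107
finger_force: 43.8
[ 0.49288813  2.87047373 -0.11101811]
```

```bash
python3 -m jog '{"grip":[0,0,0,0,0],"linear":[[0,0,0],[0,0,0],[0,0,0],[0,0,0],[0,0,0]],"turn":[0.005,0.01,0.013,0.013,0.013]}'
python3 -m jog '{"grip":[0.3,0.3,0.3,0.3,0.3],"linear":[[0,0,0],[0,0,0],[0,0,0],[0,0,-0.03],[0,0,-0.07]],"turn":[0,0,0,0,0]}' >/dev/null
python3 -m jog '{"grip":[0.5,0.5,1,1,1],"linear":[[0,0,-0.05],[0,0,-0.1],[0,0,-0.15],[0,0,-0.18],[0,0,-0.18]],"turn":[0,0,0,0,0]}' >/dev/null
python3 -m jog '{"grip":[1,1,1,1,1],"linear":[[0.05,0,0],[0.1,0,0],[0.12,0,0],[0.12,0,0],[0.12,0,0]],"turn":[0,0,0,0,0]}'
python3 - <<'E'
from h import *
c,T,P=shot("w21")
print("nut");clusters(P,c["img"],44,58,(360,460,-260,-150),60)
print("handle");clusters(P,c["img"],49.6,56,(480,580,-260,-180),60)
print("plates");clusters(P,c["img"],43,49.5,(440,640,-360,-230),60);clusters(P,c["img"],9.5,13,(455,608,-350,-225),60)
E
```

```text
time: 42.45
ee_pos: [413.8, -208.2, 27.3]
tool_rot: [[0.999, 0.039, 0.0], [0.039, -0.999, 0.001], [0.0, -0.001, -1.0]]
ft_force: [-12.4, 2.9, 26.3]
width: 0.109
finger_force: 43.9
time: 43.7
ee_pos: [504.2, -204.5, 212.8]
tool_rot: [[0.999, 0.04, -0.001], [0.04, -0.999, -0.0], [-0.001, 0.0, -1.0]]
ft_force: [-0.7, 0.0, -0.7]
width: 1.0
finger_force: 0.0
nut
401 c [ 415.2 -208.1] size [43.7  9.5] ang 2.2 z 51.8 px 323 263 bgr [ 90 155 189]
handle
594 c [ 530.6 -218.2] size [42.8 12. ] ang 2.5 z 51.9 px 339 153 bgr [37 55 91]
plates
419 c [ 570.6 -321.8] size [24.7 12.7] ang 2.1 z 47.9 px 456 112 bgr [ 88 155 194]
340 c [ 495.  -270.7] size [25.5 12.3] ang 2.1 z 47.8 px 391 191 bgr [ 53  97 128]
358 c [ 495.4 -324.9] size [26.  13.2] ang 3.2 z 47.9 px 446 192 bgr [ 50  93 122]
1831 c [ 570.7 -322.7] size [70.1 42.7] ang 2.4 z 11.9 px 440 109 bgr [146 157 159]
1552 c [ 493.9 -271.4] size [71.8 41.3] ang 1.7 z 11.9 px 383 178 bgr [132 144 147]
1448 c [ 494.8 -324.9] size [70.3 40.5] ang 2.0 z 11.9 px 432 180 bgr [ 90  98 100]
```

View pics/w21.png

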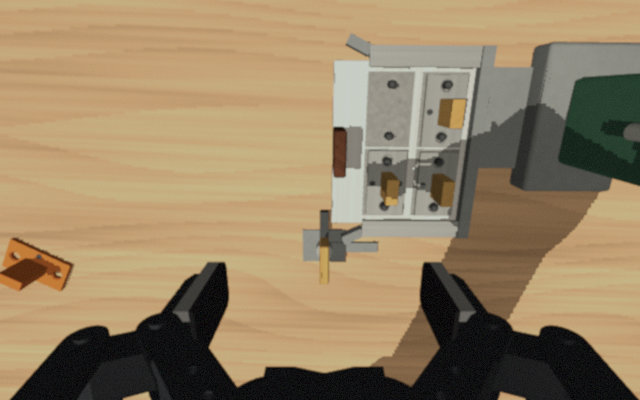

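The dog at (325,220) lies across the tray's rear edge, with the nut at about 2.99 rad. The tray is home and the three plates are flush. Handing in.

```bash
python3 -c "
from bench import close_job
print(close_job())"
```

```text
the job is handed in; nothing more can be done
None
```

I handed the job in at about 44 s with the three backplates that were on the bench seated flush on their pins, the tray home against the stop, and the wing nut turned clockwise to about 2.99 of 3.0 rad, so its dog locks the tray in. The close call returned no verdict.

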